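Cure the silvered bells

ROBOT

A 6-joint arm with a two-finger parallel gripper is mounted at the origin on the work surface. World frame = base frame: x ahead of the robot, y to its left, z up, the work surface at z = 0. Lengths are in m, angles in rad, forces in N, time in s.
With the tool pointing down it reaches from about 0.2 to 0.875 m from the base axis. Payload 3.4 kg.
Tool frame: the origin (TCP) lies midway between the tips of the shut fingers; the grasp point (between the pads) lies 19 mm behind it; z points along the fingers, y is the line along which they close (so a half turn about z gives the same grasp; the last joint's range is limited). The gripper opens to 94 mm and grips with 3 to 60 N. Pads are 16 mm wide; open, the fingers measure 119 mm over their backs; the gripper's body (75 mm by 177 mm) begins 78 mm behind the grasp point.
Start: joints at [-0.121, 0.276, 1.505, -0, 1.361, -0.121], TCP at [0.575, -0, 0.205] pointing down, gripper open.
Joint ranges: [-2.89, 2.89], [-0.75, 2.08], [0.22, 2.7], [-1.18, 4.32], [0.11, 2.71], [-2.7, 2.7]. Speed limits (rad/s): [2.57, 2.57, 3.14, 3.14, 3.14, 3.14].

INTERFACE

Orientations are given as a rotation vector (axis times angle).
In Python, from workcell import r, optics gives the robot as it stands.
- The arm moves only by the tool drive_tool, never from a script. Its argument "deltas" is a list that holds one entry, the list of rows, each a list of 7 numbers: the turn, a rotation vector about the tool's x, y, z in degrees, then the shift along the tool's x, y, z in m, then the opening, from -1 (shut) to 1 (fully open). In form: [[[rx, ry, rz, tx, ty, tz, hand], ...]]. A call has 1 to 20 rows; each row is the pose to reach, as a shift and turn from the pose commanded when the call began, along the tool's axes at that moment; what a row does not reach only later rows make up. A row lasts 1/12 s, in which the tool goes at most 41.7 mm and 7.16 degrees, less where a joint would pass 70% of its speed; a pose out of reach is approached as far as the arm can. A call with a gripper value outside its range is refused whole. The fingers move at their own pace and stop on an object; "force" is the grip in N (left out, the last holds). Time passes only in rows, so rows that repeat a pose let the fingers close. It gives the time, the measured TCP pose, the force, the opening and the grip force at its end, in the units of the state.
- r.get_obs(): the state, without advancing time (a new reading comes with each control period).
- optics.camera(name): name is "scene" or "side" or "wrist"; returns (picture, depth): 480x640x3 uint8, red, green, blue; 480x640 float32, m along the optical axis (not along the pixel's ray), 0 where there is no reading.
- optics.camera_model(name): a dict with "fx", "fy", "cx", "cy" (pixels), "eye" and "orientation" of the camera in the world; the wrist camera has in their place "hand_eye" (4x4, takes a point from camera to tool coordinates, whose origin is the TCP and whose axes are the flange's). Camera axes: x right, y down, z forward; pixel columns grow to the right and rows downward; lengths in m; the calibration is good to about 2 mm. A picture is of the moment at which its call begins: read the wrist's pose just before it. camera_model takes no time and is no camera call.
- r.hand_in(): hands the job in; it is judged then, once.
The state is a dict: "clock": time; "q": joint angles; "qd": joint speeds; "joint_torque": joint torques, N m; "ee_pos": TCP position; "ee_rot": TCP orientation; "contact_force": force on the tool from outside, world axes, zero at the start; "torque": the same for the moment, N m; "width": finger opening in m; "finger_force": force on a finger pad.
Only numpy, scipy, OpenCV 4.12 (cv2) and the standard library are available. Lean on these libraries where they do the work, as an engineer would, in place of code of your own. Each camera call takes 0.05 s, during which the arm holds its last target. There are 200 camera calls.

TASK

With the curing cabinet's door still shut, throw the control lever from the red notch into the white release notch, then swing the door wide open by its handle (to about a right angle) and stand every silvered bell upright in the trough on the inside of the door. Then shut the door fully with the bells in it, and after that throw the lever into the green notch. Leave the jars and the other things on the bench alone.

Things in the scene. Friction and masses are not known exactly. Their poses are not given: they have to be found in the camera images.
- door (a joint): hinge of the blue door of the white curing cabinet (380 wide, 160 deep, 250 high, at the back; place and yaw vary), rad: 0 = shut, grows to 1.9 as the free edge swings towards the robot; stays where it is left. Door 360 wide, 18 thick, top edge 237 above the table, upright hinge on its left (+y) edge
- door_handle (a point): grip point, 212 above the table, on the upright steel bar handle on the door's outside: bar 12 dia, from 160 to 235 above the table, axis 50 off the front face, 330 from the hinge; thin posts at heights 165 and 230 join it to the door. Axes are the door's: x from the outer face to the inside, y from the free edge to the hinge, z up
- door_hinge (a point): point on the door's hinge axis, 212 above the table, in the plane of the door's inner face; axes are the door's
- door_rack (a point): centre of the floor (90 above the table) of the steel trough on the door's inside; turns with the door. Inner size 85 (x) by 290 (y); lip 25 high, 5 thick on three sides, the door (147 above the floor) on the fourth; takes four bells in a row, 72 apart. Axes are the door's: x away from its inner face, y towards the hinge, z up
- lever (a joint): control lever of the cabinet, on a grey box in front and to the right, rad, 0 to 1.5, stays where it is left. Marked notches of its quadrant: red (locked, where it starts) 0.15, white (release, lever upright) 0.75, green (cure) 1.35
- lever_knob (a point): centre of the black ball knob, 30 dia, at the lever's end, 100 from the pivot; the rod below it is 10 dia; axes turn with the lever
- lever_pivot (a point): point on the lever's pivot axis, 75 above the table, fixed to the grey box (110 x 50 x 50). Its y axis is the pivot axis; the lever points along z at 0.75 and tilts towards this frame's +x as the value grows. The toothed quadrant stands at y = -21, out to radius 66
- bell1: silvered glass bell with a red band, may be absent: foot 58 dia, body tapering to a shoulder 66 high, then an upright glass stem 16 dia up to 135; 100 to 200 g, heavy foot; origin at the centre of its underside, z up along the stem
- bell2: silvered glass bell with a red band, may be absent: foot 58 dia, body tapering to a shoulder 66 high, then an upright glass stem 16 dia up to 135; 100 to 200 g, heavy foot; origin at the centre of its underside, z up along the stem
- bell3: silvered glass bell with a red band, may be absent: foot 58 dia, body tapering to a shoulder 66 high, then an upright glass stem 16 dia up to 135; 100 to 200 g, heavy foot; origin at the centre of its underside, z up along the stem
- bell4: silvered glass bell with a red band, may be absent: foot 58 dia, body tapering to a shoulder 66 high, then an upright glass stem 16 dia up to 135; 100 to 200 g, heavy foot; origin at the centre of its underside, z up along the stem
- jar_blue: paint jar with a blue cap, 52 dia x 65 tall, stands upright; origin at the centre of its underside; bystander, leave alone
- jar_red: paint jar with a red cap, 52 dia x 65 tall, stands upright; origin at the centre of its underside; bystander, leave alone
- brush: paint brush 180 long lying near the robot; bystander, leave alone
- mug: white mug 76 dia x 90 tall; bystander, leave alone
- spool: green spool 70 dia x 51 tall; bystander, leave alone
- stamp_block: wooden block 70 x 50 x 35; bystander, leave alone
Mind the look-alikes: they are no part of the job. Leave any turquoise look-alike of the bell1 alone. What is shaped like the bell4 but turquoise is not meant.

How it is judged:
On the way, in this order (a step that is already met when the one before it is completed fails the run):
1. lever in the white notch with the door shut (value of joint lever between 0.63 and 0.87 rad and value of joint door below 0.06 rad), for 0.2 s.
2. door swung wide open, lever still at white (value of joint door above 1.25 rad and value of joint lever between 0.63 and 0.87 rad), for 0.2 s.
3. every bell stands in the trough of the open door (x of bell1 in the frame of door_rack between -0.04 and 0.04 m and y of bell1 in the frame of door_rack between -0.142 and 0.142 m and z of bell1 in the frame of door_rack between -0.008 and 0.01 m and angle between each of bell1, bell2, bell3, bell4's own z axis and vertical below 0.2 rad and x of bell2 in the frame of door_rack between -0.04 and 0.04 m and y of bell2 in the frame of door_rack between -0.142 and 0.142 m and z of bell2 in the frame of door_rack between -0.008 and 0.01 m and x of bell3 in the frame of door_rack between -0.04 and 0.04 m and y of bell3 in the frame of door_rack between -0.142 and 0.142 m and z of bell3 in the frame of door_rack between -0.008 and 0.01 m and x of bell4 in the frame of door_rack between -0.04 and 0.04 m and y of bell4 in the frame of door_rack between -0.142 and 0.142 m and z of bell4 in the frame of door_rack between -0.008 and 0.01 m and linear speed of each of bell1, bell2, bell3, bell4 below 0.03 m/s and value of joint door above 0.9 rad), for 0.2 s.
4. door shut with the bells standing in it, lever not yet thrown to green (x of bell1 in the frame of door_rack between -0.04 and 0.04 m and y of bell1 in the frame of door_rack between -0.142 and 0.142 m and z of bell1 in the frame of door_rack between -0.008 and 0.01 m and angle between each of bell1, bell2, bell3, bell4's own z axis and vertical below 0.2 rad and x of bell2 in the frame of door_rack between -0.04 and 0.04 m and y of bell2 in the frame of door_rack between -0.142 and 0.142 m and z of bell2 in the frame of door_rack between -0.008 and 0.01 m and x of bell3 in the frame of door_rack between -0.04 and 0.04 m and y of bell3 in the frame of door_rack between -0.142 and 0.142 m and z of bell3 in the frame of door_rack between -0.008 and 0.01 m and x of bell4 in the frame of door_rack between -0.04 and 0.04 m and y of bell4 in the frame of door_rack between -0.142 and 0.142 m and z of bell4 in the frame of door_rack between -0.008 and 0.01 m and value of joint door below 0.06 rad and value of joint lever below 1.1 rad), for 0.2 s.
5. lever in the green notch (value of joint lever between 1.23 and 1.47 rad and value of joint door below 0.06 rad), for 0.2 s.
At the end, for the whole second after the job is handed in: Every bell present stands upright (within 0.2 rad) and at rest on the trough's floor inside the door, the door is shut (below 0.06 rad) and the lever is in the green notch (1.35 +- 0.12 rad) (all of step 5 and x of bell1 in the frame of door_rack between -0.04 and 0.04 m and y of bell1 in the frame of door_rack between -0.142 and 0.142 m and z of bell1 in the frame of door_rack between -0.008 and 0.01 m and angle between each of bell1, bell2, bell3, bell4's own z axis and vertical below 0.2 rad and x of bell2 in the frame of door_rack between -0.04 and 0.04 m and y of bell2 in the frame of door_rack between -0.142 and 0.142 m and z of bell2 in the frame of door_rack between -0.008 and 0.01 m and x of bell3 in the frame of door_rack between -0.04 and 0.04 m and y of bell3 in the frame of door_rack between -0.142 and 0.142 m and z of bell3 in the frame of door_rack between -0.008 and 0.01 m and x of bell4 in the frame of door_rack between -0.04 and 0.04 m and y of bell4 in the frame of door_rack between -0.142 and 0.142 m and z of bell4 in the frame of door_rack between -0.008 and 0.01 m and linear speed of each of bell1, bell2, bell3, bell4 below 0.03 m/s); the robot touches nothing.
It fails at once if a bystander (jar, brush, mug, spool, block) is moved more than 6 cm (distance of any of jar_blue, jar_red, brush, mug, spool, stamp_block from where it was at the start of the episode above 0.06 m).
Of bell1, bell2, bell3, bell4 only 2 to 4 are there at a start; the rules pass over those that are not, and their reading is None.
At some moment in a run one of bell1, bell2, bell3, bell4 may be knocked a few centimetres aside while the robot is not near it.
It also fails if it takes over 210 s, if anything falls off the work surface, if the arm or the gripper's body presses on something with over 40 N, if the wrist force passes 120 N, or if a joint passes its speed limit or range.

## Working session

There is one attempt and no reset: what is moved stays moved. The work goes in short steps, Python scripts to look and compute and a tool call to move; the robot and the scene stay as the last step left them, time stands still between calls to the robot, and variables do not carry over. Pictures are saved under pics/ and viewed, at most 14 in all, crops included, and the job is handed in when it is done.

Besides the shell and the picture viewer there is one more tool, called after "Emit:" by a JSON object that holds its "method" and its "body". drive_tool: Moves the arm, as the interface text tells. Its arguments: {"type":"object","properties":{"deltas":{"type":"array","items":{"type":"array","items":{"type":"array","items":{"type":"number"}}}},"force":{"type":"number"}},"required":["deltas"]}

```bash
mkdir -p pics; ls; cat > h.py <<'E'
import numpy as np, cv2
from scipy.spatial.transform import Rotation as R
from workcell import r, optics
def grab(n, f=None):
    o=r.get_obs(); im,d=optics.camera(n); m=optics.camera_model(n)
    if f: cv2.imwrite('pics/'+f+'.png', im[:,:,::-1])
    np.savez('last_%s.npz'%n, im=im,d=d,pos=o['ee_pos'],rot=o['ee_rot'])
    return im,d
def cloud(n):
    z=np.load('last_%s.npz'%n); m=optics.camera_model(n); d=z['d']
    v,u=np.mgrid[0:480,0:640]
    P=np.stack([(u-m['cx'])/m['fx']*d,(v-m['cy'])/m['fy']*d,d],-1)
    if 'eye' in m:
        Q=np.array(m['orientation']); Q=Q if Q.shape==(3,3) else R.from_rotvec(Q).as_matrix()
        W=P@Q.T+np.array(m['eye'])
    else:
        H=np.array(m['hand_eye']); T=P@H[:3,:3].T+H[:3,3]
        W=T@R.from_rotvec(z['rot']).as_matrix().T+z['pos']
    W[d==0]=np.nan
    return z['im'],W
E
python3 - <<'E'
from h import *
o=r.get_obs(); print(o)
for n in('scene','side','wrist'):
    grab(n,n+'0'); print(n,optics.camera_model(n))
E
```

```text
pics
{'clock': 0.0, 'q': array([-1.20965753e-01,  2.76589109e-01,  1.50611113e+00, -2.37028754e-05,
        1.36064740e+00, -1.20998744e-01]), 'qd': array([-7.18943663e-05,  1.10421026e-03, -7.16624977e-04, -9.91108046e-04,
        2.77574703e-03, -1.41474275e-03]), 'joint_torque': array([ 1.66144628e-04, -4.04588020e+01, -2.37234324e+01,  7.02253589e-02,
        3.46444664e-02, -1.77189750e-04]), 'ee_pos': array([5.74454853e-01, 7.14555163e-05, 2.04616839e-01]), 'ee_rot': array([-2.22043212e+00, -2.22051640e+00,  1.72770537e-03]), 'contact_force': array([-1.07482039, -0.0208182 ,  0.66574666]), 'torque': array([0.01150993, 0.00651468, 0.02881723]), 'finger_force': 0.0, 'width': 0.09353593249661878}
scene {'fx': 595.1956090293672, 'fy': 595.1956090293672, 'cx': 322.42469984412105, 'cy': 242.7120671811098, 'eye': array([ 1.37610281, -0.31507161,  1.42749003]), 'orientation': array([-2.10881418, -1.51867909,  0.46145164])}
side {'fx': 577.4839532222946, 'fy': 577.4839532222946, 'cx': 333.95287273734607, 'cy': 239.8680365483755, 'eye': array([ 0.37365984, -1.06629184,  1.09092216]), 'orientation': array([-2.29418357,  0.20024671, -0.07670638])}
wrist {'fx': 401.3195655342856, 'fy': 401.3195655342856, 'cx': 320.0013501930906, 'cy': 240.21571898808895, 'hand_eye': array([[ 3.00191325e-05, -9.69366419e-01, -2.45619107e-01,
         7.02664809e-02],
       [ 9.99999335e-01,  3.12243842e-04, -1.11009109e-03,
        -1.13087019e-03],
       [ 1.15277808e-03, -2.45618910e-01,  9.69365783e-01,
        -1.79124067e-01],
       [ 0.00000000e+00,  0.00000000e+00,  0.00000000e+00,
         1.00000000e+00]])}
```

View pics/scene0.png

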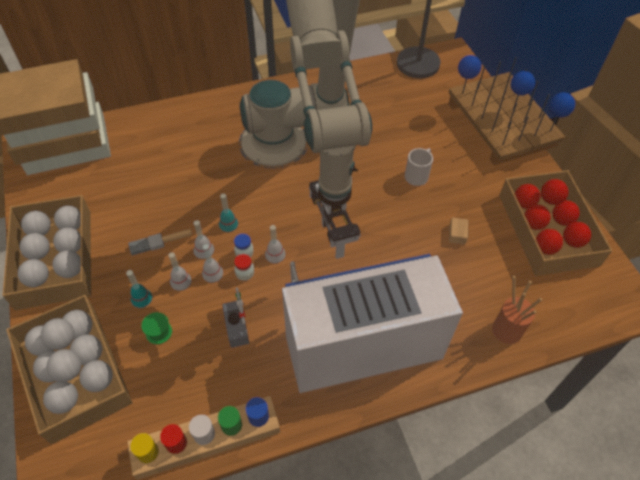

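View pics/side0.png

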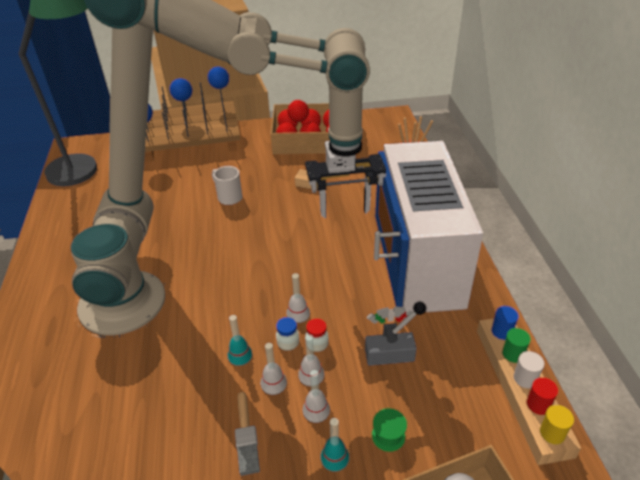

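Silvered bells with a red band (side view): (297,300), (273,375), (311,365), (316,402). The turquoise ones at (238,345) and (335,450) are look-alikes, and the jars sit at (287,333) and (316,334). The lever knob is at (420,308), and the handle at about (380,245). Next I'll take an enlarged crop to confirm, plus measurements.

```bash
python3 - <<'E'
from h import *
im,W=cloud('side')
cv2.imwrite('pics/c1.png',cv2.resize(im[210:480,220:460,::-1],None,fx=2.2,fy=2.2,interpolation=cv2.INTER_CUBIC))
# cabinet: fit top plane z~0.25, min-area rect
for n in('scene','side'):
    im,W=cloud(n)
    P=W.reshape(-1,3); C=im.reshape(-1,3).astype(int)
    m=(abs(P[:,2]-.25)<.006)&(P[:,0]>.5)&(P[:,0]<1.1)&(C.min(1)>120)&(abs(P[:,1])<.45)
    rc=cv2.minAreaRect(P[m][:,:2].astype(np.float32)); print(n,'top',m.sum(),P[m][:,2].mean(),rc,cv2.boxPoints(rc).round(3).tolist())
    # black knob
    m=(P[:,2]>.09)&(P[:,2]<.2)&(P[:,0]>.45)&(P[:,0]<1)&(P[:,1]<-.0)&(C.max(1)<50)
    print('dark',m.sum(),P[m].mean(0) if m.any() else 0, P[m].std(0))
    # blue door face
    m=(P[:,2]>.03)&(P[:,2]<.24)&(P[:,0]>.4)&(P[:,1]>-.4)&(P[:,1]<.4)&(C[:,2]>C[:,0]+50)&(C[:,2]>C[:,1]+30)
    print('blue',m.sum(),np.nanpercentile(P[m],[2,50,98],axis=0).round(3).tolist())
    # stems: points with height 0.08-0.14
    m=(P[:,2]>.085)&(P[:,2]<.14)&(P[:,0]>.15)&(P[:,0]<.75)&(P[:,1]<-.02)&(P[:,1]>-.6)
    k=np.zeros((480,640),np.uint8); k.ravel()[m]=1
    nn,l,s,c=cv2.connectedComponentsWithStats(k)
    for i in range(1,nn):
        if s[i,4]>8:
            q=P[l.ravel()==i]; print(c[i].round(),s[i,4],np.nanmedian(q,0).round(3),q[:,2].max().round(3), C[l.ravel()==i].mean(0).round())
E
```

```text
scene top 6291 0.2507192038528619 ((0.7856593728065491, 0.020739823579788208), (0.38156840205192566, 0.16345816850662231), 85.57391357421875) [[0.6890000104904175, -0.16300000250339508], [0.8519999980926514, -0.17599999904632568], [0.8820000290870667, 0.20499999821186066], [0.718999981880188, 0.21699999272823334]]
dark 72 [ 0.68853118 -0.28511108  0.1676845 ] [0.00573802 0.00572811 0.00429399]
blue 411 [[0.402, -0.309, 0.062], [0.888, -0.284, 0.099], [0.912, -0.187, 0.106]]
[224. 201.] 83 [ 0.291 -0.22   0.117] 0.14 [111.  98.  80.]
[198. 228.] 83 [ 0.361 -0.309  0.118] 0.139 [118. 102.  83.]
[273. 232.] 87 [ 0.439 -0.118  0.12 ] 0.14 [128. 108.  86.]
[207. 251.] 83 [ 0.445 -0.302  0.12 ] 0.139 [120. 115. 107.]
[173. 260.] 90 [ 0.443 -0.391  0.118] 0.14 [124. 107.  87.]
[131. 277.] 93 [ 0.465 -0.502  0.121] 0.139 [112. 101.  84.]
[239. 306.] 162 [ 0.63  -0.261  0.123] 0.139 [102.  82.  70.]
[287. 327.] 27 [ 0.723 -0.165  0.114] 0.138 [106.  94.  87.]
side top 4209 0.25120512777304704 ((0.7848924994468689, 0.017923086881637573), (0.38885578513145447, 0.16195471584796906), 85.706939697
[... 191 characters left out ...]
 0.67995956 -0.29345737  0.16527606] [0.00950926 0.00506816 0.01140759]
blue 1613 [[0.404, -0.314, 0.047], [0.689, -0.154, 0.103], [0.905, 0.145, 0.24]]
[390. 246.] 64 [ 0.681 -0.045  0.122] 0.14 [67. 45. 35.]
[411. 278.] 675 [ 0.701 -0.165  0.113] 0.14 [104. 103. 110.]
[295. 283.] 124 [ 0.434 -0.125  0.118] 0.14 [151. 129. 104.]
[391. 319.] 669 [ 0.629 -0.265  0.118] 0.14 [109.  96.  84.]
[233. 325.] 139 [ 0.286 -0.227  0.117] 0.139 [159. 135. 108.]
[309. 344.] 144 [ 0.441 -0.31   0.12 ] 0.138 [150. 143. 127.]
[269. 353.] 145 [ 0.356 -0.317  0.119] 0.14 [153. 132. 107.]
[314. 380.] 153 [ 0.438 -0.4    0.121] 0.139 [148. 142. 132.]
[333. 428.] 162 [ 0.459 -0.511  0.123] 0.14 [147. 133. 111.]
```

View pics/c1.png

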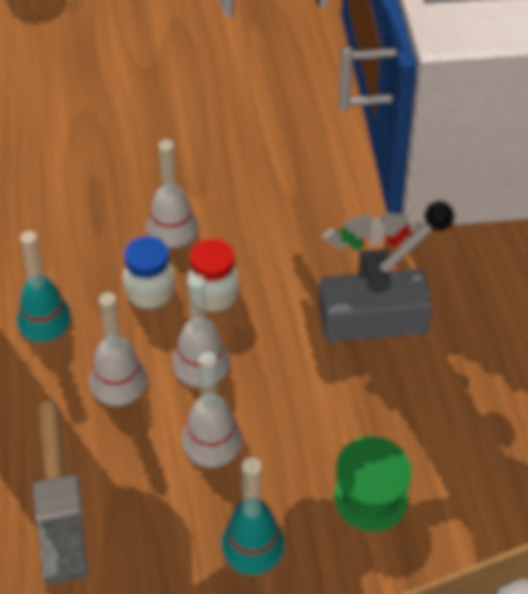

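The crop confirms four silvered bells with red bands, plus the two turquoise look-alikes, which I'll leave alone. Next: door, handle, lever box, block and mug.

```bash
python3 - <<'E'
from h import *
def line(P): 
    c=np.median(P,0);return c
for n in('side','scene'):
    im,W=cloud(n);P=W.reshape(-1,3);C=im.reshape(-1,3).astype(int)
    uv=np.stack(np.mgrid[0:480,0:640][::-1],-1).reshape(-1,2)
    print(n)
    m=(P[:,2]>.02)&(P[:,2]<.236)&(P[:,0]>.6)&(P[:,0]<.76)&(P[:,1]>-.2)&(P[:,1]<.23)&(C[:,2]>C[:,0]+35)
    q=P[m]
    if len(q)>50:
        vx,vy,x0,y0=cv2.fitLine(q[:,:2].astype(np.float32),cv2.DIST_HUBER,0,.01,.01).ravel(); print('door line',len(q),vx,vy,x0,y0,np.percentile(q,[1,99],axis=0).round(3).tolist())
        nrm=np.array([vy,-vx]); e=(q[:,:2]-[x0,y0])@nrm; print(np.percentile(e,[2,20,50,80,98]).round(4), 'zmin',q[:,2].min())
    # handle: light grey-ish in front of door
    m=(P[:,2]>.15)&(P[:,2]<.245)&(P[:,0]>.58)&(P[:,0]<.70)&(P[:,1]>-.2)&(P[:,1]<-.05)&(abs(C[:,2]-C[:,0])<30)
    q=P[m]; print('handle',len(q)); 
    if len(q): print(np.nanpercentile(q,[5,25,50,75,95],axis=0).round(3).tolist())
    # box top z~.05
    m=(P[:,2]>.044)&(P[:,2]<.056)&(P[:,0]>.5)&(P[:,0]<.75)&(P[:,1]>-.37)&(P[:,1]<-.2)
    rc=cv2.minAreaRect(P[m][:,:2].astype(np.float32)); print('box',m.sum(),rc)
    m=(P[:,2]>.012)&(P[:,2]<.046)&(P[:,0]>.5)&(P[:,0]<.75)&(P[:,1]>-.37)&(P[:,1]<-.2)
    rc=cv2.minAreaRect(P[m][:,:2].astype(np.float32)); print('boxsides',m.sum(),rc)
    # everything else z>.015 by components
    k=((W[...,2]>.018)&(W[...,2]<.11)&(W[...,0]>.15)&(W[...,0]<.68)&(W[...,1]>-.6)&(W[...,1]<.5)).astype(np.uint8)
    nn,l,s,c=cv2.connectedComponentsWithStats(k)
    for i in range(1,nn):
        if s[i,4]>60:
            q=W[l==i]; print(c[i].round(),s[i,4],np.percentile(q,[2,50,98],axis=0).round(3).tolist(),im[l==i].mean(0).round())
E
```

```text
side
door line 1116 0.06491083 0.99789107 0.6775993 -0.11341707 [[0.673, -0.157, 0.029], [0.699, 0.134, 0.236]]
[-0.002  -0.0012  0.0001  0.0072  0.014 ] zmin 0.020101106843822825
handle 452
[[0.624, -0.166, 0.16], [0.637, -0.162, 0.171], [0.675, -0.126, 0.202], [0.692, -0.123, 0.231], [0.698, -0.086, 0.241]]
box 825 ((0.6264635920524597, -0.28279954195022583), (0.05391480028629303, 0.1108853816986084), 84.66209411621094)
boxsides 482 ((0.6215485334396362, -0.2971256673336029), (0.04532290995121002, 0.11586496233940125), 73.11710357666016)
[227. 182.] 804 [[0.246, 0.348, 0.022], [0.285, 0.367, 0.065], [0.321, 0.436, 0.093]] [141. 127. 117.]
[301. 177.] 164 [[0.491, 0.386, 0.019], [0.513, 0.406, 0.034], [0.53, 0.444, 0.041]] [180. 133.  86.]
[394. 283.] 284 [[0.673, -0.156, 0.021], [0.677, -0.124, 0.064], [0.68, -0.066, 0.108]] [34. 46. 73.]
[291. 320.] 991 [[0.378, -0.229, 0.019], [0.415, -0.194, 0.052], [0.453, -0.119, 0.1]] [112. 115. 129.]
[313. 347.] 911 [[0.42, -0.325, 0.02], [0.456, -0.243, 0.058], [0.488, -0.201, 0.102]] [157.  98.  88.]
[389. 343.] 1493 [[0.572, -0.31, 0.021]
[... 1709 characters left out ...]
, -0.238, 0.021], [0.451, -0.209, 0.061], [0.492, -0.179, 0.071]] [113.  80.  87.]
[274. 248.] 287 [[0.429, -0.14, 0.02], [0.445, -0.12, 0.049], [0.459, -0.096, 0.102]] [119. 104.  95.]
[178. 275.] 320 [[0.433, -0.413, 0.019], [0.449, -0.391, 0.048], [0.463, -0.37, 0.105]] [114. 102.  94.]
[139. 292.] 326 [[0.451, -0.523, 0.019], [0.469, -0.501, 0.048], [0.483, -0.481, 0.104]] [50. 77. 70.]
[234. 322.] 532 [[0.575, -0.306, 0.031], [0.645, -0.285, 0.05], [0.679, -0.259, 0.089]] [78. 71. 68.]
[155. 325.] 576 [[0.544, -0.507, 0.02], [0.579, -0.476, 0.051], [0.608, -0.445, 0.058]] [44. 99. 48.]
[111. 358.] 118 [[0.601, -0.6, 0.023], [0.643, -0.592, 0.07], [0.678, -0.584, 0.084]] [116.  87.  55.]
```

Emit:
{"method": "drive_tool", "body": {"deltas": [[[0, 0, 0, 0, -0.04, -0.015, 0.5], [0, 0, 0, -0.02, -0.08, -0.03, 0.3], [0, 0, -7, -0.06, -0.08, -0.03, 0.3], [0, 0, -14, -0.1, -0.08, -0.03, 0.3], [0, 0, -21, -0.14, -0.08, -0.03, 0.3], [0, 0, -28, -0.18, -0.08, -0.03, 0.3], [0, 0, -35, -0.22, -0.08, -0.03, 0.3], [0, 0, -42, -0.25, -0.06, -0.03, 0.3], [0, 0, -49, -0.2865, -0.03, -0.03, 0.3], [0, 0, -56, -0.2865, 0.0, -0.03, 0.3], [0, 0, -63, -0.2865, 0.03, -0.03, 0.3], [0, 0, -70, -0.2865, 0.06, -0.03, 0.3], [0, 0, -77, -0.2865, 0.09, -0.03, 0.3], [0, 0, -84, -0.2865, 0.108, -0.03, 0.3], [0, 0, -85.6, -0.2865, 0.1085, -0.03, 0.3], [0, 0, -85.6, -0.2865, 0.1085, -0.03, 0.3], [0, 0, -85.6, -0.2865, 0.1085, -0.03, 0.3]]]}}

```text
clock: 1.57
ee_pos: [0.6833, -0.2863, 0.2346]
ee_rot: [-0.123, -3.138, -0.001]
contact_force: [-0.1, -0.3, -0.5]
width: 0.0613
finger_force: 0.0
```

```bash
python3 - <<'E'
from h import *
o=r.get_obs(); print(o['clock'],o['ee_pos'],R.from_rotvec(o['ee_rot']).as_matrix().round(3).tolist(),o['q'].round(2),o['width'])
im,d=grab('wrist','w1')
im,W=cloud('wrist');P=W.reshape(-1,3);C=im.reshape(-1,3).astype(int)
m=(P[:,2]>.14)&(P[:,2]<.18)&(C.max(1)<60)&(abs(P[:,0]-.683)<.04)&(abs(P[:,1]+.287)<.04)
print(m.sum(),np.median(P[m],0),P[m].min(0),P[m].max(0))
q=P[m]; A=np.c_[2*q,np.ones(len(q))]; s=np.linalg.lstsq(A,(q**2).sum(1),rcond=None)[0]; print(s[:3],np.sqrt(s[3]+s[:3]@s[:3]))
E
```

```text
1.5667 [ 0.68331126 -0.28633053  0.23463538] [[-0.997, 0.078, -0.001], [0.078, 0.997, 0.001], [0.001, 0.001, -1.0]] [-0.49  0.53  1.03 -0.    1.58 -1.98] 0.06125189355011997
1502 [ 0.67896179 -0.28614573  0.16815335] [ 0.66759147 -0.30094078  0.15543569] [ 0.69443228 -0.27245303  0.17370648]
[ 0.68236034 -0.28612925  0.15782915] 0.014492052418493323
```

View pics/w1.png

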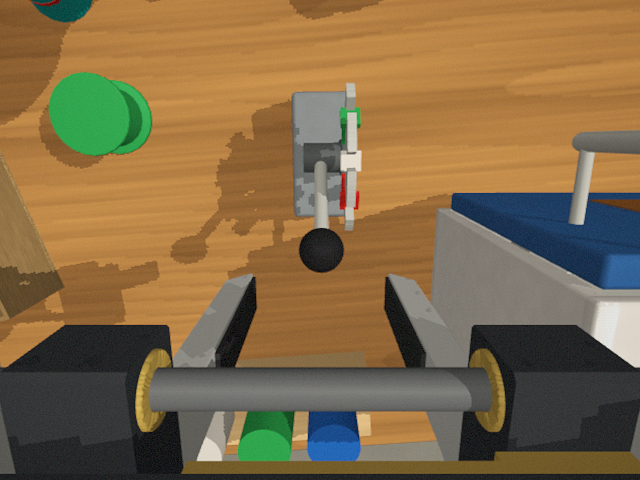

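The wrist view shows the knob at (321,250), directly below the open fingers. Its measured centre (0.682, -0.286, 0.158) matches the red-notch geometry.

Emit:
{"method": "drive_tool", "body": {"deltas": [[[0, 0, 0, 0, 0, 0.03, 0.3], [0, 0, 0, 0, 0, 0.06, 0.3], [0, 0, 0, 0, 0, 0.085, 0.3], [0, 0, 0, 0, 0, 0.095, 0.3], [0, 0, 0, 0, 0, 0.095, 0], [0, 0, 0, 0, 0, 0.095, -0.6], [0, 0, 0, 0, 0, 0.095, -1], [0, 0, 0, 0, 0, 0.095, -1], [0, 0, 0, 0, 0, 0.095, -1], [0, 0, 0, 0, 0, 0.095, -1], [0, 0, 0, 0, 0, 0.095, -1], [0, 0, 0, 0, 0, 0.095, -1]]], "force": 10}}

```text
clock: 2.62
ee_pos: [0.6851, -0.2859, 0.1421]
ee_rot: [0.12, 3.135, 0.0]
contact_force: [3.0, 3.9, 5.9]
width: 0.0288
finger_force: 10.0
```

Emit:
{"method": "drive_tool", "body": {"deltas": [[[0, 0, 0, 0.009, 0, -0.005, -1], [0, 0, 0, 0.018, 0, -0.0095, -1], [0, 0, 0, 0.027, 0, -0.013, -1], [0, 0, 0, 0.037, 0, -0.0157, -1], [0, 0, 0, 0.047, 0, -0.017, -1], [0, 0, 0, 0.0565, 0, -0.0175, -1], [0, 0, 0, 0.0565, 0, -0.0175, -1], [0, 0, 0, 0.0565, 0, -0.0175, -1]]]}}

```text
clock: 3.28
ee_pos: [0.6248, -0.2815, 0.1588]
ee_rot: [-0.121, -3.136, -0.001]
contact_force: [-0.9, 3.2, 7.5]
width: 0.029
finger_force: 10.0
```

```bash
python3 - <<'E'
from h import *
print(r.get_obs())
im,W=cloud('wrist');P=W.reshape(-1,3);C=im.reshape(-1,3).astype(int)
m=(P[:,2]>.17)&(P[:,2]<.228)&(P[:,0]>.58)&(P[:,0]<.65)&(P[:,1]>-.16)&(P[:,1]<-.09)
print(m.sum(),np.percentile(P[m],[2,50,98],axis=0).round(4).tolist())
q=P[m][:,:2]; A=np.c_[2*q,np.ones(len(q))]; s=np.linalg.lstsq(A,(q**2).sum(1),rcond=None)[0]; print(s[:2],np.sqrt(s[2]+s[:2]@s[:2]))
E
```

```text
{'clock': 3.2833, 'q': array([-5.24494079e-01,  4.68960854e-01,  1.31822220e+00, -5.41435559e-04,
        1.35735540e+00, -2.01808189e+00]), 'qd': array([ 0.00326799,  0.00632652, -0.01202051,  0.00085731,  0.00347313,
        0.00153297]), 'joint_torque': array([-2.70899847e+00, -4.60954106e+01, -2.18112195e+01, -1.33829523e+00,
       -9.73566659e-01,  3.63367936e-02]), 'ee_pos': array([ 0.62476718, -0.28151662,  0.15878087]), 'ee_rot': array([-1.20957569e-01, -3.13640891e+00, -1.42486397e-03]), 'contact_force': array([-0.87530102,  3.21070888,  7.50253873]), 'torque': array([0.95277406, 0.04909794, 0.03948503]), 'finger_force': 10.000519752502441, 'width': 0.028955722296780728}
1197 [[0.6197, -0.1269, 0.1707], [0.625, -0.1255, 0.1929], [0.6311, -0.1216, 0.211]]
[ 0.62595987 -0.12016529] 0.006219210735945335
```

Emit:
{"method": "drive_tool", "body": {"deltas": [[[0, 0, 0, 0, 0, 0, -0.2], [0, 0, 0, 0, 0, 0, 0.1], [0, 0, 0, 0, 0, 0, 0.2], [0, 0, 0, 0, 0, 0, 0.2], [0, 0, 0, 0, 0, -0.03, 0.2], [0, 0, 0, 0, 0, -0.07, 0.2], [0, 0, 0, 0, 0, -0.105, 0.2], [0, 0, 0, 0.0, 0.04, -0.105, 0.2], [0, 0, 0, 0.005, 0.08, -0.105, 0.2], [0, 0, 0, 0.01, 0.12, -0.105, 0.2], [0, 0, 0, 0.0138, 0.15, -0.105, 0.2], [0, 0, 0, 0.0138, 0.1613, -0.105, 0.2], [0, 0, 0, 0.0138, 0.1613, -0.105, 0.2], [0, 0, 0, 0.0138, 0.1613, -0.105, 0.2]]]}}

```text
clock: 4.45
ee_pos: [0.6259, -0.121, 0.2627]
ee_rot: [-0.119, -3.139, 0.003]
contact_force: [1.1, -0.1, -0.5]
width: 0.0562
finger_force: 0.0
```

```bash
python3 - <<'E'
from h import *
print(r.get_obs()['ee_pos'])
grab('side','s2')
im,W=cloud('side');P=W.reshape(-1,3);C=im.reshape(-1,3).astype(int)
m=(P[:,2]>.15)&(P[:,2]<.2)&(C.max(1)<60)&(abs(P[:,0]-.64)<.08)&(abs(P[:,1]+.287)<.04)
print('knob',m.sum(),np.median(P[m],0),P[m].min(0),P[m].max(0))
E
```

```text
[ 0.62592437 -0.12102777  0.26272631]
knob 127 [ 0.62798284 -0.28913138  0.18511769] [ 0.61592356 -0.29880664  0.17212158] [ 0.64287728 -0.27221495  0.19352151]
```

Emit:
{"method": "drive_tool", "body": {"deltas": [[[0, 0, 0, 0, 0, 0.03, 0.2], [0, 0, 0, 0, 0, 0.055, 0.2], [0, 0, 0, 0, 0, 0.07, 0.2], [0, 0, 0, 0, 0, 0.07, 0.2], [0, 0, 0, 0, 0, 0.07, -0.5], [0, 0, 0, 0, 0, 0.07, -1], [0, 0, 0, 0, 0, 0.07, -1], [0, 0, 0, 0, 0, 0.07, -1], [0, 0, 0, 0, 0, 0.07, -1], [0, 0, 0, 0, 0, 0.07, -1], [0, 0, 0, 0, 0, 0.07, -1], [0, 0, 0, 0, 0, 0.07, -1]]], "force": 20}}

```text
clock: 5.5
ee_pos: [0.626, -0.1197, 0.1934]
ee_rot: [0.12, 3.138, 0.001]
contact_force: [-0.4, 0.4, 1.4]
width: 0.0119
finger_force: 20.0
```

```bash
cat >> h.py <<'E'
def arc(th0,thetas):
    # tool-frame shifts for door angles, starting at th0; tool x=outer normal, y=to hinge, z down
    b=np.array([.068,-.330])  # bar from hinge in tool axes at the start of the arc
    for t in thetas:
        a=t-th0; M=np.array([[np.cos(a),-np.sin(a)],[np.sin(a),np.cos(a)]])
        s=M@b-b; print('[0,0,%.1f,%.4f,%.4f,0,-1],'%(np.degrees(a),s[0],s[1]),end=' ')
    print()
E
python3 - <<'E'
from h import *
arc(0,np.linspace(0,.75,21)[1:]); arc(.75,.75+np.linspace(0,.73,21)[1:])
E
```

```text
[0,0,2.1,0.0123,0.0028,0,-1], [0,0,4.3,0.0245,0.0060,0,-1], [0,0,6.4,0.0366,0.0097,0,-1], [0,0,8.6,0.0486,0.0139,0,-1], [0,0,10.7,0.0603,0.0185,0,-1], [0,0,12.9,0.0719,0.0235,0,-1], [0,0,15.0,0.0833,0.0290,0,-1], [0,0,17.2,0.0945,0.0348,0,-1], [0,0,19.3,0.1054,0.0411,0,-1], [0,0,21.5,0.1161,0.0478,0,-1], [0,0,23.6,0.1266,0.0549,0,-1], [0,0,25.8,0.1368,0.0624,0,-1], [0,0,27.9,0.1467,0.0703,0,-1], [0,0,30.1,0.1562,0.0785,0,-1], [0,0,32.2,0.1655,0.0871,0,-1], [0,0,34.4,0.1745,0.0960,0,-1], [0,0,36.5,0.1831,0.1053,0,-1], [0,0,38.7,0.1913,0.1149,0,-1], [0,0,40.8,0.1992,0.1247,0,-1], [0,0,43.0,0.2067,0.1349,0,-1], 
[0,0,2.1,0.0120,0.0027,0,-1], [0,0,4.2,0.0239,0.0058,0,-1], [0,0,6.3,0.0357,0.0094,0,-1], [0,0,8.4,0.0473,0.0134,0,-1], [0,0,10.5,0.0588,0.0178,0,-1], [0,0,12.5,0.0701,0.0227,0,-1], [0,0,14.6,0.0812,0.0279,0,-1], [0,0,16.7,0.0921,0.0335,0,-1], [0,0,18.8,0.1028,0.0396,0,-1], [0,0,20.9,0.1133,0.0460,0,-1], [0,0,23.0,0.1236,0.0528,0,-1], [0,0,25.1,0.1335,0.0600,0,-1], [0,0,27.2,0.1433,0.0675,0,-1], [0,0,29.3,0.1527,0.0754,0,-1], [0,0,31.4,0.1618,0.0836,0,-1], [0,0,33.5,0.1707,0.0922,0,-1], [0,0,35.6,0.1792,0.1011,0,-1], [0,0,37.6,0.1874,0.1102,0,-1], [0,0,39.7,0.1952,0.1197,0,-1], [0,0,41.8,0.2027,0.1294,0,-1],
```

Emit:
{"method": "drive_tool", "body": {"deltas": [[[0, 0, 1, 0.006, 0.0013, 0, -1], [0, 0, 2.1, 0.0123, 0.0028, 0, -1], [0, 0, 4.3, 0.0245, 0.006, 0, -1], [0, 0, 6.4, 0.0366, 0.0097, 0, -1], [0, 0, 8.6, 0.0486, 0.0139, 0, -1], [0, 0, 10.7, 0.0603, 0.0185, 0, -1], [0, 0, 12.9, 0.0719, 0.0235, 0, -1], [0, 0, 15.0, 0.0833, 0.029, 0, -1], [0, 0, 17.2, 0.0945, 0.0348, 0, -1], [0, 0, 19.3, 0.1054, 0.0411, 0, -1], [0, 0, 21.5, 0.1161, 0.0478, 0, -1], [0, 0, 23.6, 0.1266, 0.0549, 0, -1], [0, 0, 25.8, 0.1368, 0.0624, 0, -1], [0, 0, 27.9, 0.1467, 0.0703, 0, -1], [0, 0, 30.1, 0.1562, 0.0785, 0, -1], [0, 0, 32.2, 0.1655, 0.0871, 0, -1], [0, 0, 34.4, 0.1745, 0.096, 0, -1], [0, 0, 36.5, 0.1831, 0.1053, 0, -1], [0, 0, 38.7, 0.1913, 0.1149, 0, -1], [0, 0, 43.0, 0.2067, 0.1349, 0, -1]]]}}

```text
clock: 7.17
ee_pos: [0.4317, 0.0292, 0.1934]
ee_rot: [1.268, 2.869, 0.0]
contact_force: [5.7, 3.8, 0.2]
width: 0.0114
finger_force: 20.0
```

Emit:
{"method": "drive_tool", "body": {"deltas": [[[0, 0, 2.1, 0.012, 0.0027, 0, -1], [0, 0, 4.2, 0.0239, 0.0058, 0, -1], [0, 0, 6.3, 0.0357, 0.0094, 0, -1], [0, 0, 8.4, 0.0473, 0.0134, 0, -1], [0, 0, 10.5, 0.0588, 0.0178, 0, -1], [0, 0, 12.5, 0.0701, 0.0227, 0, -1], [0, 0, 14.6, 0.0812, 0.0279, 0, -1], [0, 0, 16.7, 0.0921, 0.0335, 0, -1], [0, 0, 18.8, 0.1028, 0.0396, 0, -1], [0, 0, 20.9, 0.1133, 0.046, 0, -1], [0, 0, 23.0, 0.1236, 0.0528, 0, -1], [0, 0, 25.1, 0.1335, 0.06, 0, -1], [0, 0, 27.2, 0.1433, 0.0675, 0, -1], [0, 0, 29.3, 0.1527, 0.0754, 0, -1], [0, 0, 31.4, 0.1618, 0.0836, 0, -1], [0, 0, 33.5, 0.1707, 0.0922, 0, -1], [0, 0, 35.6, 0.1792, 0.1011, 0, -1], [0, 0, 37.6, 0.1874, 0.1102, 0, -1], [0, 0, 39.7, 0.1952, 0.1197, 0, -1], [0, 0, 41.8, 0.2027, 0.1294, 0, -1]]]}}

```text
clock: 8.83
ee_pos: [0.3887, 0.2665, 0.1934]
ee_rot: [2.206, 2.232, 0.002]
contact_force: [3.1, -0.9, 1.6]
width: 0.0114
finger_force: 20.0
```

Emit:
{"method": "drive_tool", "body": {"deltas": [[[0, 0, 0, 0, 0, 0, -1], [0, 0, 0, 0, 0, 0, -0.3], [0, 0, 0, 0, 0, 0, 0.2], [0, 0, 0, 0, 0, 0, 0.2], [0, 0, 0, 0, 0, 0, 0.2], [0, 0, 0, 0, 0, -0.03, 0.2], [0, 0, 0, 0, 0, -0.07, 0.2], [0, 0, 0, 0, 0, -0.1, 0.2], [0, 0, 0, 0, 0, -0.1, 0.2]]]}}

```text
clock: 9.58
ee_pos: [0.3909, 0.2679, 0.299]
ee_rot: [2.204, 2.234, 0.017]
contact_force: [0.5, 0.5, 1.1]
width: 0.056
finger_force: 0.0
```

```bash
python3 - <<'E'
from h import *
o=r.get_obs();print(o['ee_pos'],o['ee_rot'],o['q'].round(2))
grab('scene','sc3'); grab('side','s3')
im,W=cloud('scene');P=W.reshape(-1,3);C=im.reshape(-1,3).astype(int)
# door top edge z~.237
m=(abs(P[:,2]-.237)<.006)&(P[:,0]>.33)&(P[:,0]<.72)&(P[:,1]>.1)&(P[:,1]<.3)&(C[:,2]>C[:,0]+20)
q=P[m][:,:2].astype(np.float32);rc=cv2.minAreaRect(q);print(len(q),rc,cv2.boxPoints(rc).round(3).tolist(),cv2.fitLine(q,cv2.DIST_HUBER,0,.01,.01).ravel())
for n in('scene','side'):
    im,W=cloud(n);k=((W[...,2]>.085)&(W[...,2]<.14)&(W[...,0]>.15)&(W[...,0]<.75)&(W[...,1]>-.6)&(W[...,1]<-.02)).astype(np.uint8)
    nn,l,s,c=cv2.connectedComponentsWithStats(k)
    for i in range(1,nn):
        if s[i,4]>20:
            q=W[l==i]; print(n,c[i].round(),s[i,4],np.nanmedian(q,0).round(4),q[:,2].max().round(3))
E
```

```text
[0.39093677 0.26786736 0.29904388] [2.20360247 2.23354019 0.01711225] [ 0.45  0.07  1.53 -0.    1.52  0.44]
655 ((0.5402029156684875, 0.2099810689687729), (0.020148754119873047, 0.3444191515445709), 89.99032592773438) [[0.36800000071525574, 0.20000000298023224], [0.7120000123977661, 0.20000000298023224], [0.7120000123977661, 0.2199999988079071], [0.36800000071525574, 0.2199999988079071]] [0.99987817 0.0156086  0.55066425 0.20940822]
scene [224. 201.] 84 [ 0.2912 -0.2196  0.1165] 0.14
scene [198. 228.] 82 [ 0.3608 -0.3089  0.1173] 0.14
scene [273. 232.] 83 [ 0.4385 -0.1189  0.1196] 0.139
scene [207. 252.] 87 [ 0.4459 -0.3022  0.1189] 0.14
scene [173. 260.] 91 [ 0.4434 -0.3911  0.1205] 0.139
scene [131. 277.] 94 [ 0.4643 -0.5027  0.1192] 0.14
scene [237. 307.] 216 [ 0.6314 -0.2629  0.1208] 0.14
scene [286. 326.] 34 [ 0.7173 -0.165   0.1145] 0.138
side [418. 281.] 428 [ 0.7188 -0.1663  0.1124] 0.14
side [295. 282.] 124 [ 0.4341 -0.1255  0.1175] 0.138
side [390. 318.] 555 [ 0.6236 -0.2643  0.1174] 0.14
side [234. 324.] 137 [ 0.2868 -0.227   0.1174] 0.139
side [309. 344.] 146 [ 0.4406 -0.3096  0.1193] 0.139
side [269. 353.] 145 [ 0.3562 -0.3164  0.1184] 0.139
side [314. 380.] 152 [ 0.4385 -0.4002  0.1202] 0.14
side [333. 428.] 162 [ 0.4593 -0.5114  0.122 ] 0.14
```

View pics/sc3.png

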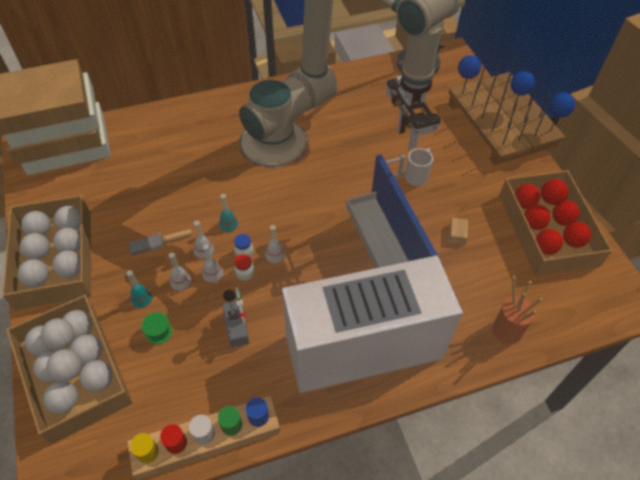

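The door stands open. The trough (floor near (375,235) in the picture) faces the bells, and nothing was disturbed. Now I'll measure the trough.

```bash
python3 - <<'E'
from h import *
im,W=cloud('scene');P=W.reshape(-1,3)
m=(P[:,0]>.3)&(P[:,0]<.75)&(P[:,1]>.05)&(P[:,1]<.3)
for lo,hi in((.084,.096),(.110,.120),(.23,.242)):
    q=P[m&(P[:,2]>lo)&(P[:,2]<hi)]
    if len(q)<20: print(lo,len(q));continue
    f=q[:,:2].astype(np.float32); rc=cv2.minAreaRect(f)
    print(lo,len(q),np.percentile(q,[1,50,99],axis=0).round(3).tolist(),np.array(cv2.boxPoints(rc)).round(3).tolist())
im,W=cloud('side');P=W.reshape(-1,3)
m=(P[:,0]>.3)&(P[:,0]<.75)&(P[:,1]>.05)&(P[:,1]<.3)
for lo,hi in((.084,.096),(.110,.120)):
    q=P[m&(P[:,2]>lo)&(P[:,2]<hi)]; print(lo,len(q),np.percentile(q,[1,50,99],axis=0).round(3).tolist() if len(q) else '')
def bells():pass
o=r.get_obs(); Rm=R.from_rotvec(o['ee_rot']).as_matrix(); print(Rm.round(3).tolist())
E
```

```text
0.084 1844 [[0.393, 0.112, 0.085], [0.513, 0.165, 0.091], [0.62, 0.204, 0.096]] [[0.3610000014305115, 0.2070000022649765], [0.3610000014305115, 0.10999999940395355], [0.625, 0.11100000143051147], [0.625, 0.20800000429153442]]
0.11 352 [[0.368, 0.111, 0.11], [0.481, 0.139, 0.115], [0.633, 0.206, 0.12]] [[0.35600000619888306, 0.20399999618530273], [0.3569999933242798, 0.10999999940395355], [0.640999972820282, 0.1120000034570694], [0.6399999856948853, 0.2070000022649765]]
0.23 834 [[0.364, 0.201, 0.23], [0.542, 0.211, 0.237], [0.71, 0.268, 0.242]] [[0.35899999737739563, 0.27300000190734863], [0.36000001430511475, 0.19900000095367432], [0.718999981880188, 0.20100000500679016], [0.718999981880188, 0.2750000059604645]]
0.084 1816 [[0.376, 0.108, 0.085], [0.542, 0.172, 0.091], [0.733, 0.208, 0.096]]
0.11 802 [[0.365, 0.106, 0.11], [0.546, 0.195, 0.115], [0.74, 0.208, 0.12]]
[[-0.014, 1.0, 0.002], [1.0, 0.014, 0.001], [0.001, 0.002, -1.0]]
```

```bash
python3 - <<'E'
from h import *
for n in('scene','side'):
    im,W=cloud(n);P=W.reshape(-1,3)
    m=(P[:,0]>.3)&(P[:,0]<.78)&(P[:,1]>.12)&(P[:,1]<.185)
    for lo,hi in((.086,.094),(.109,.119)):
        q=P[m&(P[:,2]>lo)&(P[:,2]<hi)]
        print(n,lo,len(q)); h,e=np.histogram(q[:,0],np.arange(.36,.74,.01)); print(list(zip(e.round(2).tolist(),h.tolist())))
E
```

```text
scene 0.086 1097
[(0.36, 0), (0.37, 0), (0.38, 3), (0.39, 33), (0.4, 47), (0.41, 39), (0.42, 45), (0.43, 47), (0.44, 43), (0.45, 51), (0.46, 47), (0.47, 46), (0.48, 43), (0.49, 48), (0.5, 42), (0.51, 41), (0.52, 50), (0.53, 49), (0.54, 47), (0.55, 45), (0.56, 58), (0.57, 55), (0.58, 53), (0.59, 55), (0.6, 54), (0.61, 47), (0.62, 9), (0.63, 0), (0.64, 0), (0.65, 0), (0.66, 0), (0.67, 0), (0.68, 0), (0.69, 0), (0.7, 0), (0.71, 0), (0.72, 0)]
scene 0.109 50
[(0.36, 0), (0.37, 0), (0.38, 4), (0.39, 46), (0.4, 0), (0.41, 0), (0.42, 0), (0.43, 0), (0.44, 0), (0.45, 0), (0.46, 0), (0.47, 0), (0.48, 0), (0.49, 0), (0.5, 0), (0.51, 0), (0.52, 0), (0.53, 0), (0.54, 0), (0.55, 0), (0.56, 0), (0.57, 0), (0.58, 0), (0.59, 0), (0.6, 0), (0.61, 0), (0.62, 0), (0.63, 0), (0.64, 0), (0.65, 0), (0.66, 0), (0.67, 0), (0.68, 0), (0.69, 0), (0.7, 0), (0.71, 0), (0.72, 0)]
side 0.086 761
[(0.36, 0), (0.37, 0), (0.38, 2), (0.39, 13), (0.4, 30), (0.41, 26), (0.42, 28), (0.43, 28), (0.44, 29), (0.45, 22), (0.46, 32), (0.47, 29), (0.48, 29), (0.49, 32), (0.5, 26), (0.51, 31), (0.52, 28), (0.53, 27), (0.54, 29), (0.55, 23), (0.56, 23), (0.57, 25), (0.58, 31), (0.59, 22), (0.6, 21), (0.61, 24), (0.62, 26), (0.63, 22), (0.64, 22), (0.65, 19), (0.66, 25), (0.67, 23), (0.68, 14), (0.69, 0), (0.7, 0), (0.71, 0), (0.72, 0)]
side 0.109 68
[(0.36, 0), (0.37, 0), (0.38, 3), (0.39, 23), (0.4, 0), (0.41, 0), (0.42, 0), (0.43, 0), (0.44, 0), (0.45, 0), (0.46, 0), (0.47, 0), (0.48, 0), (0.49, 0), (0.5, 0), (0.51, 0), (0.52, 0), (0.53, 0), (0.54, 0), (0.55, 0), (0.56, 0), (0.57, 0), (0.58, 1), (0.59, 0), (0.6, 0), (0.61, 0), (0.62, 0), (0.63, 1), (0.64, 0), (0.65, 1), (0.66, 0), (0.67, 2), (0.68, 36), (0.69, 1), (0.7, 0), (0.71, 0), (0.72, 0)]
```

Emit:
{"method": "drive_tool", "body": {"deltas": [[[0, 0, 0, -0.04, 0.004, 0, 0.1], [0, 0, 0, -0.08, 0.008, 0, 0.1], [0, 0, 0, -0.12, 0.012, 0, 0.1], [0, 0, 0, -0.16, 0.016, 0, 0.1], [0, 0, 0, -0.2, 0.02, 0, 0.1], [0, 0, 0, -0.24, 0.024, 0.01, 0.1], [0, 0, 0, -0.28, 0.028, 0.03, 0.1], [0, 0, 0, -0.315, 0.032, 0.05, 0.1], [0, 0, 0, -0.35, 0.036, 0.07, 0.1], [0, 0, 0, -0.375, 0.038, 0.09, 0.1], [0, 0, 0, -0.387, 0.038, 0.11, 0.1], [0, 0, 0, -0.387, 0.038, 0.11, 0.1], [0, 0, 0, -0.387, 0.038, 0.11, 0.1]]]}}

```text
clock: 10.77
ee_pos: [0.4294, -0.119, 0.1809]
ee_rot: [-2.204, -2.23, 0.002]
contact_force: [0.7, -0.1, 0.4]
width: 0.0519
finger_force: 0.0
```

```bash
cat >> h.py <<'E'
def stems(ns=('wrist',)):
    for n in ns:
        grab(n); im,W=cloud(n); k=((W[...,2]>.095)&(W[...,2]<.128)&(W[...,0]>.2)&(W[...,0]<.56)&(W[...,1]>-.55)&(W[...,1]<-.05)).astype(np.uint8)
        nn,l,s,c=cv2.connectedComponentsWithStats(k)
        for i in range(1,nn):
            if s[i,4]>30:
                q=W[l==i]; A=np.c_[2*q[:,:2],np.ones(len(q))]; f=np.linalg.lstsq(A,(q[:,:2]**2).sum(1),rcond=None)[0]
                print(n,c[i].round(),s[i,4],'med',np.median(q,0).round(4),'circ',f[:2].round(4),np.sqrt(abs(f[2]+f[:2]@f[:2])).round(4))
E
python3 - <<'E'
from h import *
print(r.get_obs()['ee_pos']); stems(('wrist','side'))
E
```

```text
[ 0.42943511 -0.11898347  0.18094015]
wrist [330. 245.] 294 med [ 0.4335 -0.114   0.1126] circ [ 0.4341 -0.1207] 0.0078
side [295. 284.] 60 med [ 0.4339 -0.1257  0.1121] circ [ 0.4342 -0.1224] 0.0061
side [234. 326.] 69 med [ 0.2869 -0.2277  0.1119] circ [ 0.2864 -0.2243] 0.0058
side [309. 346.] 73 med [ 0.4406 -0.311   0.113 ] circ [ 0.441  -0.3068] 0.0063
side [269. 354.] 70 med [ 0.3567 -0.317   0.113 ] circ [ 0.3566 -0.3124] 0.0065
side [314. 382.] 72 med [ 0.4383 -0.401   0.1128] circ [ 0.4383 -0.3966] 0.0061
side [333. 431.] 74 med [ 0.4584 -0.5121  0.1123] circ [ 0.4596 -0.5078] 0.0062
```

Emit:
{"method": "drive_tool", "body": {"deltas": [[[0, 0, 0, -0.0017, 0.0046, 0.02, 0.1], [0, 0, 0, -0.0017, 0.0046, 0.05, 0.1], [0, 0, 0, -0.0017, 0.0046, 0.075, 0.1], [0, 0, 0, -0.0017, 0.0046, 0.092, 0.1], [0, 0, 0, -0.0017, 0.0046, 0.092, 0.1], [0, 0, 0, -0.0017, 0.0046, 0.092, -0.2], [0, 0, 0, -0.0017, 0.0046, 0.092, -0.5], [0, 0, 0, -0.0017, 0.0046, 0.092, -0.8], [0, 0, 0, -0.0017, 0.0046, 0.092, -1], [0, 0, 0, -0.0017, 0.0046, 0.092, -1], [0, 0, 0, -0.0017, 0.0046, 0.092, -1], [0, 0, 0, -0.0017, 0.0046, 0.092, -1], [0, 0, 0, -0.0017, 0.0046, 0.08, -1], [0, 0, 0, -0.0017, 0.0046, 0.05, -1], [0, 0, 0, -0.0017, 0.0046, 0.01, -1], [0, 0, 0, -0.0017, 0.0046, -0.03, -1], [0, 0, 0, -0.0017, 0.0046, -0.065, -1], [0, 0, 0, -0.0017, 0.0046, -0.075, -1], [0, 0, 0, -0.0017, 0.0046, -0.075, -1]]], "force": 20}}

```text
clock: 12.45
ee_pos: [0.4378, -0.122, 0.2607]
ee_rot: [2.202, 2.232, 0.004]
contact_force: [0.5, 0.0, -1.0]
width: 0.0156
finger_force: 20.0
```

Emit:
{"method": "drive_tool", "body": {"deltas": [[[0, 0, 0, 0.01, 0.008, 0, -1], [0, 0, 0, 0.03, 0.024, 0, -1], [0, 0, 0, 0.055, 0.043, 0, -1], [0, 0, 0, 0.08, 0.063, 0, -1], [0, 0, 0, 0.105, 0.083, 0, -1], [0, 0, 0, 0.13, 0.102, 0, -1], [0, 0, 0, 0.155, 0.122, 0, -1], [0, 0, 0, 0.18, 0.142, 0, -1], [0, 0, 0, 0.205, 0.161, 0, -1], [0, 0, 0, 0.23, 0.181, 0, -1], [0, 0, 0, 0.25, 0.197, 0, -1], [0, 0, 0, 0.265, 0.209, 0, -1], [0, 0, 0, 0.273, 0.215, 0, -1], [0, 0, 0, 0.277, 0.218, 0, -1], [0, 0, 0, 0.277, 0.218, 0, -1], [0, 0, 0, 0.277, 0.218, 0, -1], [0, 0, 0, 0.277, 0.218, 0, -1]]]}}

```text
clock: 13.87
ee_pos: [0.6495, 0.1577, 0.2579]
ee_rot: [-2.207, -2.236, 0.002]
contact_force: [-0.7, 0.8, -1.2]
width: 0.0156
finger_force: 20.0
```

```bash
python3 - <<'E'
from h import *
o=r.get_obs();print(o['ee_pos'],o['ee_rot'],o['q'].round(2))
print(R.from_rotvec(o['ee_rot']).as_matrix().round(3).tolist())
E
```

```text
[0.64947485 0.15766503 0.25788144] [-2.20692806e+00 -2.23574680e+00  1.69732854e-03] [ 0.13  0.4   1.19 -0.    1.55  0.12]
[[-0.013, 1.0, -0.001], [1.0, 0.013, -0.001], [-0.001, -0.001, -1.0]]
```

Emit:
{"method": "drive_tool", "body": {"deltas": [[[0, 0, 0, 0, 0, 0.02, -1], [0, 0, 0, 0.001, 0, 0.045, -1], [0, 0, 0, 0.001, 0, 0.06, -1], [0, 0, 0, 0.001, 0, 0.068, -1], [0, 0, 0, 0.001, 0, 0.073, -1], [0, 0, 0, 0.001, 0, 0.075, -1], [0, 0, 0, 0.001, 0, 0.075, -1], [0, 0, 0, 0.001, 0, 0.075, -0.6], [0, 0, 0, 0.001, 0, 0.075, -0.4], [0, 0, 0, 0.001, 0, 0.075, -0.2], [0, 0, 0, 0.001, 0, 0.075, -0.2], [0, 0, 0, 0.001, 0, 0.06, -0.2], [0, 0, 0, 0.001, 0, 0.035, -0.2], [0, 0, 0, 0.001, 0, 0, -0.2], [0, 0, 0, 0.001, 0, -0.02, -0.2], [0, 0, 0, 0.001, 0, -0.02, -0.2]]]}}

```text
clock: 15.2
ee_pos: [0.6528, 0.1603, 0.2842]
ee_rot: [2.201, 2.232, 0.014]
contact_force: [0.7, 0.1, 0.1]
width: 0.0376
finger_force: 0.0
```

```bash
python3 - <<'E'
from h import *
o=r.get_obs();print(o['ee_pos'])
stems(('side',))
im,W=cloud('side'); cv2.imwrite('pics/s4.png',cv2.resize(im[130:330,280:500,::-1],None,fx=2.7,fy=2.7))
E
```

```text
[0.6528252  0.1602713  0.28419868]
side [234. 326.] 70 med [ 0.2867 -0.2278  0.1104] circ [ 0.2864 -0.2247] 0.0056
side [309. 346.] 71 med [ 0.4405 -0.3102  0.1137] circ [ 0.441  -0.3063] 0.0064
side [269. 354.] 71 med [ 0.3565 -0.3169  0.1123] circ [ 0.3566 -0.3129] 0.0064
side [314. 382.] 75 med [ 0.4381 -0.4004  0.1125] circ [ 0.4385 -0.3966] 0.0061
side [333. 431.] 74 med [ 0.4585 -0.5124  0.1112] circ [ 0.4595 -0.5085] 0.0058
```

View pics/s4.png

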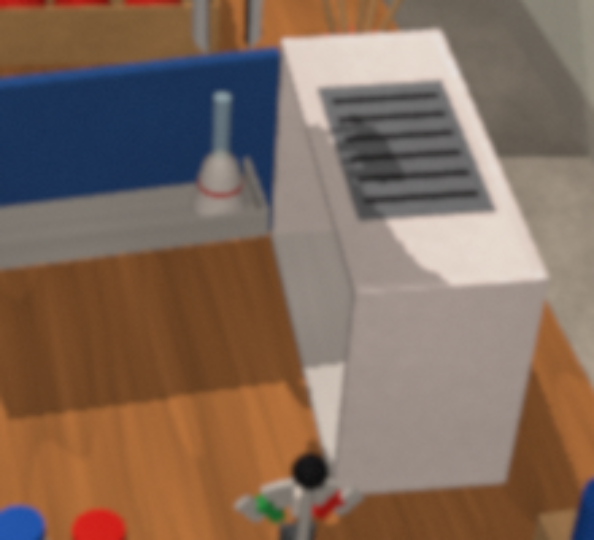

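The bell stands upright in the near-hinge slot, at (218,180) in the crop. Next bell: (0.4405, -0.3045).

Emit:
{"method": "drive_tool", "body": {"deltas": [[[0, 0, 0, -0.03, -0.014, 0, 0.1], [0, 0, 0, -0.065, -0.03, 0, 0.1], [0, 0, 0, -0.1, -0.047, 0, 0.1], [0, 0, 0, -0.135, -0.063, 0, 0.1], [0, 0, 0, -0.17, -0.079, 0, 0.1], [0, 0, 0, -0.205, -0.095, 0, 0.1], [0, 0, 0, -0.24, -0.112, 0, 0.1], [0, 0, 0, -0.275, -0.128, 0, 0.1], [0, 0, 0, -0.31, -0.144, 0.01, 0.1], [0, 0, 0, -0.345, -0.161, 0.03, 0.1], [0, 0, 0, -0.38, -0.177, 0.05, 0.1], [0, 0, 0, -0.415, -0.193, 0.07, 0.1], [0, 0, 0, -0.44, -0.205, 0.09, 0.1], [0, 0, 0, -0.455, -0.212, 0.098, 0.1], [0, 0, 0, -0.461, -0.215, 0.098, 0.1], [0, 0, 0, -0.461, -0.215, 0.098, 0.1], [0, 0, 0, -0.461, -0.215, 0.098, 0.1]]]}}

```text
clock: 16.67
ee_pos: [0.4419, -0.3035, 0.1799]
ee_rot: [-2.206, -2.236, -0.001]
contact_force: [0.7, -0.5, 0.8]
width: 0.0515
finger_force: 0.0
```

```bash
python3 - <<'E'
from h import *
print(r.get_obs()['ee_pos']); stems(('wrist',))
E
```

```text
[ 0.44191775 -0.30353659  0.17991243]
wrist [ 69. 117.] 913 med [ 0.2923 -0.223   0.1131] circ [ 0.2859 -0.2226] 0.0076
wrist [320. 246.] 302 med [ 0.4404 -0.2986  0.1134] circ [ 0.4407 -0.3054] 0.0078
wrist [194. 257.] 511 med [ 0.3614 -0.3066  0.1132] circ [ 0.3558 -0.3119] 0.0077
wrist [316. 363.] 199 med [ 0.4387 -0.3883  0.1016] circ [ 0.4384 -0.3949] 0.0074
```

Emit:
{"method": "drive_tool", "body": {"deltas": [[[0, 0, 0, -0.002, -0.001, 0.02, 0.1], [0, 0, 0, -0.002, -0.001, 0.05, 0.1], [0, 0, 0, -0.002, -0.001, 0.075, 0.1], [0, 0, 0, -0.002, -0.001, 0.091, 0.1], [0, 0, 0, -0.002, -0.001, 0.091, 0.1], [0, 0, 0, -0.002, -0.001, 0.091, -0.2], [0, 0, 0, -0.002, -0.001, 0.091, -0.5], [0, 0, 0, -0.002, -0.001, 0.091, -0.8], [0, 0, 0, -0.002, -0.001, 0.091, -1], [0, 0, 0, -0.002, -0.001, 0.091, -1], [0, 0, 0, -0.002, -0.001, 0.091, -1], [0, 0, 0, -0.002, -0.001, 0.091, -1], [0, 0, 0, -0.002, -0.001, 0.08, -1], [0, 0, 0, -0.002, -0.001, 0.05, -1], [0, 0, 0, -0.002, -0.001, 0.01, -1], [0, 0, 0, -0.002, -0.001, -0.03, -1], [0, 0, 0, -0.002, -0.001, -0.065, -1], [0, 0, 0, -0.002, -0.001, -0.075, -1], [0, 0, 0, -0.002, -0.001, -0.075, -1], [0, 0, 0, -0.002, -0.001, -0.075, -1]]]}}

```text
clock: 18.38
ee_pos: [0.4401, -0.3057, 0.2538]
ee_rot: [-2.205, -2.236, 0.0]
contact_force: [0.5, 0.3, -2.4]
width: 0.016
finger_force: 20.0
```

Emit:
{"method": "drive_tool", "body": {"deltas": [[[0, 0, 0, 0.01, 0.003, 0, -1], [0, 0, 0, 0.03, 0.009, 0, -1], [0, 0, 0, 0.06, 0.018, 0, -1], [0, 0, 0, 0.092, 0.028, 0, -1], [0, 0, 0, 0.124, 0.038, 0, -1], [0, 0, 0, 0.156, 0.048, 0, -1], [0, 0, 0, 0.188, 0.058, 0, -1], [0, 0, 0, 0.22, 0.067, 0, -1], [0, 0, 0, 0.252, 0.077, 0, -1], [0, 0, 0, 0.284, 0.087, 0, -1], [0, 0, 0, 0.316, 0.097, 0, -1], [0, 0, 0, 0.348, 0.107, 0, -1], [0, 0, 0, 0.38, 0.116, 0, -1], [0, 0, 0, 0.41, 0.126, 0, -1], [0, 0, 0, 0.435, 0.133, 0, -1], [0, 0, 0, 0.452, 0.138, 0, -1], [0, 0, 0, 0.46, 0.141, 0, -1], [0, 0, 0, 0.462, 0.1415, 0, -1], [0, 0, 0, 0.462, 0.1415, 0, -1], [0, 0, 0, 0.462, 0.1415, 0, -1]]]}}

```text
clock: 20.05
ee_pos: [0.575, 0.1568, 0.2541]
ee_rot: [-2.206, -2.236, 0.004]
contact_force: [0.1, 0.5, -2.4]
width: 0.0161
finger_force: 20.0
```

Emit:
{"method": "drive_tool", "body": {"deltas": [[[0, 0, 0, 0, 0, 0.02, -1], [0, 0, 0, 0, 0, 0.045, -1], [0, 0, 0, 0, 0, 0.058, -1], [0, 0, 0, 0, 0, 0.066, -1], [0, 0, 0, 0, 0, 0.071, -1], [0, 0, 0, 0, 0, 0.072, -1], [0, 0, 0, 0, 0, 0.072, -1], [0, 0, 0, 0, 0, 0.072, -1]]]}}

```text
clock: 20.72
ee_pos: [0.5765, 0.1576, 0.1841]
ee_rot: [2.205, 2.236, 0.003]
contact_force: [0.2, 0.1, -1.5]
width: 0.0153
finger_force: 20.0
```

Emit:
{"method": "drive_tool", "body": {"deltas": [[[0, 0, 0, 0, 0, 0.002, -1], [0, 0, 0, 0, 0, 0.002, -0.6], [0, 0, 0, 0, 0, 0.002, -0.4], [0, 0, 0, 0, 0, 0.002, -0.2], [0, 0, 0, 0, 0, 0.002, -0.2], [0, 0, 0, 0, 0, -0.015, -0.2], [0, 0, 0, 0, 0, -0.045, -0.2], [0, 0, 0, 0, 0, -0.08, -0.2], [0, 0, 0, 0, 0, -0.095, -0.2], [0, 0, 0, 0, 0, -0.095, -0.2], [0, 0, 0, 0, 0, -0.095, -0.2]]]}}

```text
clock: 21.63
ee_pos: [0.576, 0.1578, 0.2785]
ee_rot: [2.205, 2.236, 0.002]
contact_force: [-1.0, 0.5, -0.5]
width: 0.0376
finger_force: 0.0
```

Emit:
{"method": "drive_tool", "body": {"deltas": [[[0, 0, 0, -0.03, -0.013, 0, 0.1], [0, 0, 0, -0.065, -0.028, 0, 0.1], [0, 0, 0, -0.1, -0.044, 0, 0.1], [0, 0, 0, -0.135, -0.06, 0, 0.1], [0, 0, 0, -0.17, -0.075, 0, 0.1], [0, 0, 0, -0.205, -0.09, 0, 0.1], [0, 0, 0, -0.24, -0.106, 0, 0.1], [0, 0, 0, -0.275, -0.122, 0, 0.1], [0, 0, 0, -0.31, -0.138, 0.01, 0.1], [0, 0, 0, -0.345, -0.155, 0.03, 0.1], [0, 0, 0, -0.38, -0.172, 0.05, 0.1], [0, 0, 0, -0.415, -0.19, 0.07, 0.1], [0, 0, 0, -0.44, -0.21, 0.09, 0.1], [0, 0, 0, -0.46, -0.222, 0.098, 0.1], [0, 0, 0, -0.467, -0.227, 0.098, 0.1], [0, 0, 0, -0.467, -0.227, 0.098, 0.1], [0, 0, 0, -0.467, -0.227, 0.098, 0.1]]]}}

```text
clock: 23.05
ee_pos: [0.3553, -0.3116, 0.1794]
ee_rot: [-2.206, -2.234, -0.002]
contact_force: [0.1, 0.0, -0.5]
width: 0.0515
finger_force: 0.0
```

```bash
python3 - <<'E'
from h import *
print(r.get_obs()['ee_pos']); stems(('wrist','side'))
im,W=cloud('side'); k=((W[...,2]>.18)&(W[...,2]<.232)&(W[...,0]>.36)&(W[...,0]<.69)&(W[...,1]>.1)&(W[...,1]<.19)).astype(np.uint8)
nn,l,s,c=cv2.connectedComponentsWithStats(k)
for i in range(1,nn): print('placed',c[i].round(),s[i,4],np.median(W[l==i],0).round(4),W[l==i][:,2].max())
E
```

```text
[ 0.35526206 -0.31158448  0.17938496]
wrist [215. 107.] 381 med [ 0.2923 -0.2248  0.113 ] circ [ 0.2857 -0.2226] 0.0077
wrist [323. 244.] 288 med [ 0.3556 -0.3053  0.1132] circ [ 0.3557 -0.3119] 0.0077
side [234. 326.] 71 med [ 0.287  -0.2279  0.1136] circ [ 0.2865 -0.2247] 0.0059
side [269. 355.] 72 med [ 0.356  -0.3171  0.1123] circ [ 0.3564 -0.3131] 0.0063
side [314. 382.] 72 med [ 0.438  -0.4005  0.1124] circ [ 0.4386 -0.3961] 0.0062
side [334. 431.] 73 med [ 0.4592 -0.5122  0.1128] circ [ 0.4595 -0.5077] 0.0062
placed [361. 172.] 101 [0.6487 0.1565 0.2075] 0.22986363042676106
placed [334. 176.] 104 [0.574  0.155  0.2077] 0.23004201319328088
```

Emit:
{"method": "drive_tool", "body": {"deltas": [[[0, 0, 0, 0, 0, 0.02, 0.1], [0, 0, 0, 0, 0, 0.05, 0.1], [0, 0, 0, 0, 0, 0.075, 0.1], [0, 0, 0, 0, 0, 0.091, 0.1], [0, 0, 0, 0, 0, 0.091, 0.1], [0, 0, 0, 0, 0, 0.091, -0.2], [0, 0, 0, 0, 0, 0.091, -0.5], [0, 0, 0, 0, 0, 0.091, -0.8], [0, 0, 0, 0, 0, 0.091, -1], [0, 0, 0, 0, 0, 0.091, -1], [0, 0, 0, 0, 0, 0.091, -1], [0, 0, 0, 0, 0, 0.091, -1], [0, 0, 0, 0, 0, 0.08, -1], [0, 0, 0, 0, 0, 0.05, -1], [0, 0, 0, 0, 0, 0.01, -1], [0, 0, 0, 0, 0, -0.03, -1], [0, 0, 0, 0, 0, -0.065, -1], [0, 0, 0, 0, 0, -0.075, -1], [0, 0, 0, 0, 0, -0.075, -1], [0, 0, 0, 0, 0, -0.075, -1]]]}}

```text
clock: 24.82
ee_pos: [0.3548, -0.3119, 0.2538]
ee_rot: [-2.205, -2.236, -0.0]
contact_force: [0.1, 0.1, -1.9]
width: 0.0155
finger_force: 20.0
```

Emit:
{"method": "drive_tool", "body": {"deltas": [[[0, 0, 0, 0.01, 0.003, 0, -1], [0, 0, 0, 0.03, 0.009, 0, -1], [0, 0, 0, 0.06, 0.019, 0, -1], [0, 0, 0, 0.092, 0.03, 0, -1], [0, 0, 0, 0.124, 0.041, 0, -1], [0, 0, 0, 0.156, 0.052, 0, -1], [0, 0, 0, 0.188, 0.062, 0, -1], [0, 0, 0, 0.22, 0.073, 0, -1], [0, 0, 0, 0.252, 0.084, 0, -1], [0, 0, 0, 0.284, 0.094, 0, -1], [0, 0, 0, 0.316, 0.105, 0, -1], [0, 0, 0, 0.348, 0.116, 0, -1], [0, 0, 0, 0.38, 0.126, 0, -1], [0, 0, 0, 0.41, 0.136, 0, -1], [0, 0, 0, 0.437, 0.145, 0, -1], [0, 0, 0, 0.456, 0.151, 0, -1], [0, 0, 0, 0.465, 0.154, 0, -1], [0, 0, 0, 0.4673, 0.155, 0, -1], [0, 0, 0, 0.4673, 0.155, 0, -1], [0, 0, 0, 0.4673, 0.155, 0, -1]]]}}

```text
clock: 26.48
ee_pos: [0.5029, 0.1561, 0.2541]
ee_rot: [-2.206, -2.236, 0.004]
contact_force: [0.3, -0.7, -1.5]
width: 0.0155
finger_force: 20.0
```

Emit:
{"method": "drive_tool", "body": {"deltas": [[[0, 0, 0, 0, 0, 0.02, -1], [0, 0, 0, 0, 0, 0.045, -1], [0, 0, 0, 0, 0, 0.058, -1], [0, 0, 0, 0, 0, 0.066, -1], [0, 0, 0, 0, 0, 0.071, -1], [0, 0, 0, 0, 0, 0.073, -1], [0, 0, 0, 0, 0, 0.073, -1], [0, 0, 0, 0, 0, 0.073, -1], [0, 0, 0, 0, 0, 0.073, -0.6], [0, 0, 0, 0, 0, 0.073, -0.4], [0, 0, 0, 0, 0, 0.073, -0.2], [0, 0, 0, 0, 0, 0.073, -0.2], [0, 0, 0, 0, 0, 0.055, -0.2], [0, 0, 0, 0, 0, 0.025, -0.2], [0, 0, 0, 0, 0, -0.01, -0.2], [0, 0, 0, 0, 0, -0.025, -0.2], [0, 0, 0, 0, 0, -0.025, -0.2], [0, 0, 0, 0, 0, -0.025, -0.2]]]}}

```text
clock: 27.98
ee_pos: [0.504, 0.1572, 0.2805]
ee_rot: [2.205, 2.236, 0.002]
contact_force: [-0.3, 0.7, -0.7]
width: 0.0372
finger_force: 0.0
```

Emit:
{"method": "drive_tool", "body": {"deltas": [[[0, 0, 0, -0.03, -0.004, 0, 0.1], [0, 0, 0, -0.068, -0.009, 0, 0.1], [0, 0, 0, -0.106, -0.014, 0, 0.1], [0, 0, 0, -0.144, -0.019, 0, 0.1], [0, 0, 0, -0.182, -0.024, 0, 0.1], [0, 0, 0, -0.22, -0.029, 0, 0.1], [0, 0, 0, -0.258, -0.034, 0, 0.1], [0, 0, 0, -0.296, -0.039, 0, 0.1], [0, 0, 0, -0.334, -0.044, 0, 0.1], [0, 0, 0, -0.37, -0.049, 0.01, 0.1], [0, 0, 0, -0.405, -0.054, 0.03, 0.1], [0, 0, 0, -0.44, -0.058, 0.05, 0.1], [0, 0, 0, -0.475, -0.063, 0.07, 0.1], [0, 0, 0, -0.51, -0.067, 0.085, 0.1], [0, 0, 0, -0.535, -0.071, 0.098, 0.1], [0, 0, 0, -0.549, -0.073, 0.1, 0.1], [0, 0, 0, -0.551, -0.073, 0.1, 0.1], [0, 0, 0, -0.551, -0.073, 0.1, 0.1], [0, 0, 0, -0.551, -0.073, 0.1, 0.1]]]}}

```text
clock: 29.57
ee_pos: [0.4388, -0.3935, 0.1804]
ee_rot: [-2.205, -2.237, -0.002]
contact_force: [-0.2, 0.5, -0.6]
width: 0.0518
finger_force: 0.0
```

```bash
cat >> h.py <<'E'
def placed():
    grab('side'); im,W=cloud('side'); k=((W[...,2]>.17)&(W[...,2]<.232)&(W[...,0]>.36)&(W[...,0]<.69)&(W[...,1]>.1)&(W[...,1]<.19)).astype(np.uint8)
    nn,l,s,c=cv2.connectedComponentsWithStats(k)
    for i in range(1,nn):
        if s[i,4]>20: print('placed',c[i].round(),s[i,4],np.median(W[l==i],0).round(4),W[l==i][:,2].max())
E
python3 - <<'E'
from h import *
print(r.get_obs()['ee_pos']); stems(('wrist',)); placed()
E
```

```text
[ 0.43881811 -0.39351365  0.18036834]
wrist [322. 245.] 296 med [ 0.4386 -0.3885  0.1127] circ [ 0.4385 -0.3953] 0.0077
placed [361. 174.] 122 [0.6486 0.1558 0.2017] 0.22915507470917929
```

Only one placed bell was detected, so I'll check whether the arm is hiding the others.

```bash
python3 - <<'E'
from h import *
grab('scene'); a,_=cloud('side'); b,_=cloud('scene')
A=cv2.resize(a[100:420,220:460],(480,640))[:600]; A=cv2.resize(a[100:340,240:460],(400,436)); B=cv2.resize(b[150:370,230:450],(400,436))
cv2.imwrite('pics/p5.png',np.hstack([A,B])[:,:,::-1])
E
```

```text
(no output)
```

View pics/p5.png

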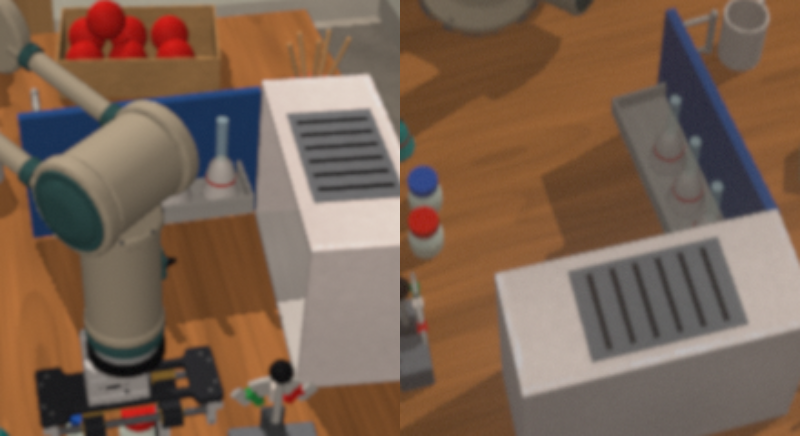

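The arm was only hiding them in the side view. The scene crop on the right shows three bells standing in the trough, stems at (676,100), (695,143) and (717,187), and the last slot free. I'll fetch the fourth.

Emit:
{"method": "drive_tool", "body": {"deltas": [[[0, 0, 0, -0.0015, 0, 0.02, 0.1], [0, 0, 0, -0.0015, 0, 0.05, 0.1], [0, 0, 0, -0.0015, 0, 0.075, 0.1], [0, 0, 0, -0.0015, 0, 0.091, 0.1], [0, 0, 0, -0.0015, 0, 0.091, 0.1], [0, 0, 0, -0.0015, 0, 0.091, -0.2], [0, 0, 0, -0.0015, 0, 0.091, -0.5], [0, 0, 0, -0.0015, 0, 0.091, -0.8], [0, 0, 0, -0.0015, 0, 0.091, -1], [0, 0, 0, -0.0015, 0, 0.091, -1], [0, 0, 0, -0.0015, 0, 0.091, -1], [0, 0, 0, -0.0015, 0, 0.091, -1], [0, 0, 0, -0.0015, 0, 0.08, -1], [0, 0, 0, -0.0015, 0, 0.05, -1], [0, 0, 0, -0.0015, 0, 0.01, -1], [0, 0, 0, -0.0015, 0, -0.03, -1], [0, 0, 0, -0.0015, 0, -0.065, -1], [0, 0, 0, -0.0015, 0, -0.075, -1], [0, 0, 0, -0.0015, 0, -0.075, -1], [0, 0, 0, -0.0015, 0, -0.075, -1]]]}}

```text
clock: 31.38
ee_pos: [0.4381, -0.396, 0.2543]
ee_rot: [-2.205, -2.236, -0.0]
contact_force: [-0.1, 0.1, -1.2]
width: 0.0154
finger_force: 20.0
```

Emit:
{"method": "drive_tool", "body": {"deltas": [[[0, 0, 0, 0.01, 0, 0, -1], [0, 0, 0, 0.035, 0, 0, -1], [0, 0, 0, 0.07, 0, 0, -1], [0, 0, 0, 0.107, 0, 0, -1], [0, 0, 0, 0.144, 0, 0, -1], [0, 0, 0, 0.181, 0, 0, -1], [0, 0, 0, 0.218, 0, 0, -1], [0, 0, 0, 0.255, 0, 0, -1], [0, 0, 0, 0.292, 0, 0, -1], [0, 0, 0, 0.329, 0, 0, -1], [0, 0, 0, 0.366, 0, 0, -1], [0, 0, 0, 0.403, 0, 0, -1], [0, 0, 0, 0.44, 0, 0, -1], [0, 0, 0, 0.475, 0.001, 0, -1], [0, 0, 0, 0.505, 0.0015, 0, -1], [0, 0, 0, 0.53, 0.0015, 0, -1], [0, 0, 0, 0.546, 0.0015, 0, -1], [0, 0, 0, 0.552, 0.0015, 0, -1], [0, 0, 0, 0.552, 0.0015, 0, -1], [0, 0, 0, 0.552, 0.0015, 0, -1]]]}}

```text
clock: 33.05
ee_pos: [0.4312, 0.155, 0.2536]
ee_rot: [-2.204, -2.237, 0.005]
contact_force: [-0.4, 0.1, -2.0]
width: 0.0157
finger_force: 20.0
```

Emit:
{"method": "drive_tool", "body": {"deltas": [[[0, 0, 0, 0, 0, 0.02, -1], [0, 0, 0, 0, 0, 0.045, -1], [0, 0, 0, 0, 0, 0.058, -1], [0, 0, 0, 0, 0, 0.066, -1], [0, 0, 0, 0, 0, 0.071, -1], [0, 0, 0, 0, 0, 0.073, -1], [0, 0, 0, 0, 0, 0.073, -1], [0, 0, 0, 0, 0, 0.073, -1], [0, 0, 0, 0, 0, 0.073, -0.6], [0, 0, 0, 0, 0, 0.073, -0.4], [0, 0, 0, 0, 0, 0.073, -0.2], [0, 0, 0, 0, 0, 0.073, -0.2], [0, 0, 0, 0, 0, 0.055, -0.2], [0, 0, 0, 0, 0, 0.025, -0.2], [0, 0, 0, 0, 0, -0.01, -0.2], [0, 0, 0, 0, 0, -0.045, -0.2], [0, 0, 0, 0, 0, -0.045, -0.2], [0, 0, 0, 0, 0, -0.045, -0.2], [0, 0, 0, 0, 0, -0.045, -0.2]]]}}

```text
clock: 34.63
ee_pos: [0.4319, 0.1555, 0.2995]
ee_rot: [-2.206, -2.237, 0.001]
contact_force: [0.4, 0.3, -0.1]
width: 0.0377
finger_force: 0.0
```

```bash
python3 - <<'E'
from h import *
print(r.get_obs()['ee_pos']); placed()
im,W=cloud('side')
grab('scene'); b,_=cloud('scene')
A=cv2.resize(im[100:340,240:460],(400,436)); B=cv2.resize(b[130:350,230:450],(400,436))
cv2.imwrite('pics/p6.png',np.hstack([A,B])[:,:,::-1])
o=r.get_obs(); print(R.from_rotvec(o['ee_rot']).as_matrix().round(3).tolist())
E
```

```text
[0.43185259 0.15553468 0.29949845]
placed [361. 174.] 119 [0.6485 0.1567 0.2024] 0.2296924984058143
placed [334. 177.] 120 [0.5742 0.1558 0.2035] 0.23025317281599822
placed [307. 180.] 122 [0.503 0.154 0.203] 0.22975934718891267
placed [280. 184.] 122 [0.4316 0.1524 0.2029] 0.22925107650557863
[[-0.014, 1.0, -0.003], [1.0, 0.014, -0.001], [-0.001, -0.003, -1.0]]
```

View pics/p6.png

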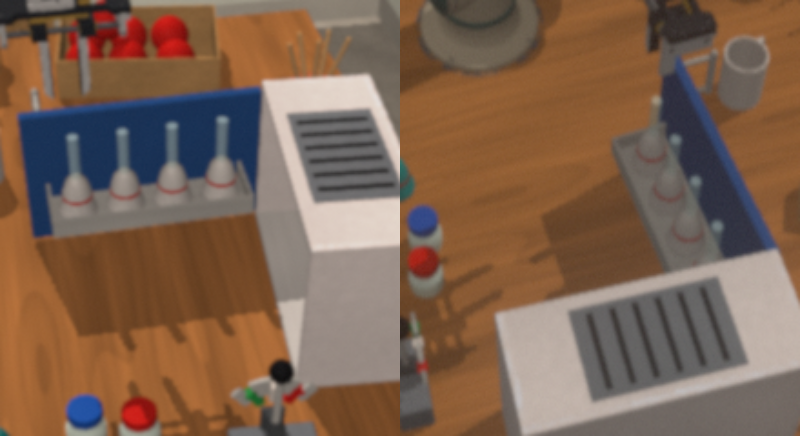

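All four bells stand in the row, stems at (73,150) to (221,130) in the left crop. Next I'll grip the handle from above.

Emit:
{"method": "drive_tool", "body": {"deltas": [[[0, 0, 0, 0.03, -0.011, 0, 0.2], [0, 0, 0, 0.07, -0.026, 0, 0.2], [0, 0, 0, 0.1, -0.038, 0, 0.2], [0, 0, 0, 0.1116, -0.0416, 0, 0.2], [0, 0, 0, 0.1116, -0.0416, 0, 0.2], [0, 0, 0, 0.1116, -0.0416, 0.03, 0.2], [0, 0, 0, 0.1116, -0.0416, 0.06, 0.2], [0, 0, 0, 0.1116, -0.0416, 0.09, 0.2], [0, 0, 0, 0.1116, -0.0416, 0.106, 0.2], [0, 0, 0, 0.1116, -0.0416, 0.106, 0.2], [0, 0, 0, 0.1116, -0.0416, 0.106, -0.2], [0, 0, 0, 0.1116, -0.0416, 0.106, -0.5], [0, 0, 0, 0.1116, -0.0416, 0.106, -0.7], [0, 0, 0, 0.1116, -0.0416, 0.106, -0.85], [0, 0, 0, 0.1116, -0.0416, 0.106, -1], [0, 0, 0, 0.1116, -0.0416, 0.106, -1], [0, 0, 0, 0.1116, -0.0416, 0.106, -1]]]}}

```text
clock: 36.15
ee_pos: [0.3893, 0.2667, 0.1944]
ee_rot: [2.205, 2.237, 0.001]
contact_force: [-0.6, -0.4, -0.3]
width: 0.0132
finger_force: 0.0
```

```bash
python3 - <<'E'
from h import *
o=r.get_obs();print(o['ee_pos'],o['width'],o['contact_force'])
b=np.array(o['ee_pos'][:2])-[.7194,.2035]; u0=np.array([.0775,.997]);n0=np.array([-.997,.0775])
print('theta',np.arctan2(b[0]*n0[1-1]*1+b[1]*n0[1],b@u0), (np.arctan2(b@u0,b@n0)-np.arctan2(-.33,.068)),np.linalg.norm(b))
T=1.478
a=np.cumsum(np.r_[[.2,.5,.8],np.ones(16),1]); a=a/a[-1]*.49; arc(0,-a)
arc(0,-np.linspace(0,.5,21)[1:])
a=np.cumsum(np.r_[np.ones(14),.9,.7,.5,.3,.2,.0]); a=a/a[-1]*.49; arc(0,-a)
E
```

```text
[0.38928999 0.2666879  0.19441345] 0.013156959521865295 [-0.56846976 -0.39605132 -0.32769879]
theta 1.4592465471925233 1.4791298905134607 0.3361031523339334
[0,0,-0.3,-0.0017,-0.0004,0,-1], [0,0,-1.1,-0.0061,-0.0012,0,-1], [0,0,-2.3,-0.0132,-0.0024,0,-1], [0,0,-3.8,-0.0220,-0.0038,0,-1], [0,0,-5.3,-0.0308,-0.0049,0,-1], [0,0,-6.8,-0.0397,-0.0057,0,-1], [0,0,-8.3,-0.0486,-0.0064,0,-1], [0,0,-9.9,-0.0575,-0.0068,0,-1], [0,0,-11.4,-0.0665,-0.0069,0,-1], [0,0,-12.9,-0.0754,-0.0069,0,-1], [0,0,-14.4,-0.0843,-0.0065,0,-1], [0,0,-15.9,-0.0932,-0.0060,0,-1], [0,0,-17.5,-0.1021,-0.0052,0,-1], [0,0,-19.0,-0.1110,-0.0042,0,-1], [0,0,-20.5,-0.1198,-0.0029,0,-1], [0,0,-22.0,-0.1286,-0.0014,0,-1], [0,0,-23.5,-0.1374,0.0003,0,-1], [0,0,-25.0,-0.1461,0.0022,0,-1], [0,0,-26.6,-0.1547,0.0044,0,-1], [0,0,-28.1,-0.1633,0.0068,0,-1], 
[0,0,-1.4,-0.0083,-0.0016,0,-1], [0,0,-2.9,-0.0166,-0.0030,0,-1], [0,0,-4.3,-0.0249,-0.0042,0,-1], [0,0,-5.7,-0.0333,-0.0051,0,-1], [0,0,-7.2,-0.0417,-0.0059,0,-1], [0,0,-8.6,-0.0501,-0.0065,0,-1], [0,0,-10.0,-0.0585,-0.0068,0,-1], [0,0,-11.5,-0.0669,-0.0069,0,-1], [0,0,-12
[... 364 characters left out ...]
0,0,-28.6,-0.1665,0.0078,0,-1], 
[0,0,-1.7,-0.0098,-0.0019,0,-1], [0,0,-3.4,-0.0196,-0.0034,0,-1], [0,0,-5.1,-0.0295,-0.0047,0,-1], [0,0,-6.8,-0.0393,-0.0057,0,-1], [0,0,-8.5,-0.0493,-0.0064,0,-1], [0,0,-10.1,-0.0592,-0.0068,0,-1], [0,0,-11.8,-0.0691,-0.0069,0,-1], [0,0,-13.5,-0.0791,-0.0068,0,-1], [0,0,-15.2,-0.0890,-0.0063,0,-1], [0,0,-16.9,-0.0989,-0.0055,0,-1], [0,0,-18.6,-0.1088,-0.0045,0,-1], [0,0,-20.3,-0.1187,-0.0031,0,-1], [0,0,-22.0,-0.1285,-0.0015,0,-1], [0,0,-23.7,-0.1382,0.0005,0,-1], [0,0,-25.2,-0.1470,0.0025,0,-1], [0,0,-26.4,-0.1537,0.0042,0,-1], [0,0,-27.2,-0.1585,0.0055,0,-1], [0,0,-27.7,-0.1614,0.0063,0,-1], [0,0,-28.1,-0.1633,0.0068,0,-1], [0,0,-28.1,-0.1633,0.0068,0,-1],
```

Emit:
{"method": "drive_tool", "body": {"deltas": [[[0, 0, 0, 0, 0, 0, -1], [0, 0, 0, 0, 0, 0, -1], [0, 0, 0, 0, 0, 0, -1], [0, 0, 0, 0, 0, 0, -1]]]}}

```text
clock: 36.48
ee_pos: [0.3889, 0.2667, 0.1944]
ee_rot: [-2.205, -2.237, -0.0]
contact_force: [-2.0, -0.1, 3.9]
width: 0.0115
finger_force: 20.0
```

Emit:
{"method": "drive_tool", "body": {"deltas": [[[0, 0, -0.3, -0.0017, -0.0004, 0, -1], [0, 0, -1.1, -0.0061, -0.0012, 0, -1], [0, 0, -2.3, -0.0132, -0.0024, 0, -1], [0, 0, -3.8, -0.022, -0.0038, 0, -1], [0, 0, -5.3, -0.0308, -0.0049, 0, -1], [0, 0, -6.8, -0.0397, -0.0057, 0, -1], [0, 0, -8.3, -0.0486, -0.0064, 0, -1], [0, 0, -9.9, -0.0575, -0.0068, 0, -1], [0, 0, -11.4, -0.0665, -0.0069, 0, -1], [0, 0, -12.9, -0.0754, -0.0069, 0, -1], [0, 0, -14.4, -0.0843, -0.0065, 0, -1], [0, 0, -15.9, -0.0932, -0.006, 0, -1], [0, 0, -17.5, -0.1021, -0.0052, 0, -1], [0, 0, -19.0, -0.111, -0.0042, 0, -1], [0, 0, -20.5, -0.1198, -0.0029, 0, -1], [0, 0, -22.0, -0.1286, -0.0014, 0, -1], [0, 0, -23.5, -0.1374, 0.0003, 0, -1], [0, 0, -25.0, -0.1461, 0.0022, 0, -1], [0, 0, -26.6, -0.1547, 0.0044, 0, -1], [0, 0, -28.1, -0.1633, 0.0068, 0, -1]]]}}

```text
clock: 38.15
ee_pos: [0.3986, 0.1027, 0.1943]
ee_rot: [1.594, 2.706, 0.0]
contact_force: [-0.9, 0.7, 4.5]
width: 0.0119
finger_force: 20.0
```

Emit:
{"method": "drive_tool", "body": {"deltas": [[[0, 0, -1.4, -0.0083, -0.0016, 0, -1], [0, 0, -2.9, -0.0166, -0.003, 0, -1], [0, 0, -4.3, -0.0249, -0.0042, 0, -1], [0, 0, -5.7, -0.0333, -0.0051, 0, -1], [0, 0, -7.2, -0.0417, -0.0059, 0, -1], [0, 0, -8.6, -0.0501, -0.0065, 0, -1], [0, 0, -10.0, -0.0585, -0.0068, 0, -1], [0, 0, -11.5, -0.0669, -0.0069, 0, -1], [0, 0, -12.9, -0.0753, -0.0069, 0, -1], [0, 0, -14.3, -0.0838, -0.0066, 0, -1], [0, 0, -15.8, -0.0922, -0.0061, 0, -1], [0, 0, -17.2, -0.1006, -0.0054, 0, -1], [0, 0, -18.6, -0.1089, -0.0044, 0, -1], [0, 0, -20.1, -0.1173, -0.0033, 0, -1], [0, 0, -21.5, -0.1256, -0.002, 0, -1], [0, 0, -22.9, -0.1339, -0.0004, 0, -1], [0, 0, -24.4, -0.1421, 0.0013, 0, -1], [0, 0, -25.8, -0.1503, 0.0033, 0, -1], [0, 0, -27.2, -0.1584, 0.0054, 0, -1], [0, 0, -28.6, -0.1665, 0.0078, 0, -1]]]}}

```text
clock: 39.82
ee_pos: [0.4866, -0.0391, 0.1943]
ee_rot: [0.876, 3.015, 0.001]
contact_force: [0.5, 1.2, 4.5]
width: 0.0118
finger_force: 20.0
```

Emit:
{"method": "drive_tool", "body": {"deltas": [[[0, 0, -1.7, -0.0098, -0.0019, 0, -1], [0, 0, -3.4, -0.0196, -0.0034, 0, -1], [0, 0, -5.1, -0.0295, -0.0047, 0, -1], [0, 0, -6.8, -0.0393, -0.0057, 0, -1], [0, 0, -8.5, -0.0493, -0.0064, 0, -1], [0, 0, -10.1, -0.0592, -0.0068, 0, -1], [0, 0, -11.8, -0.0691, -0.0069, 0, -1], [0, 0, -13.5, -0.0791, -0.0068, 0, -1], [0, 0, -15.2, -0.089, -0.0063, 0, -1], [0, 0, -16.9, -0.0989, -0.0055, 0, -1], [0, 0, -18.6, -0.1088, -0.0045, 0, -1], [0, 0, -20.3, -0.1187, -0.0031, 0, -1], [0, 0, -22.0, -0.1285, -0.0015, 0, -1], [0, 0, -23.7, -0.1382, 0.0005, 0, -1], [0, 0, -25.2, -0.147, 0.0025, 0, -1], [0, 0, -26.4, -0.1537, 0.0042, 0, -1], [0, 0, -27.2, -0.1585, 0.0055, 0, -1], [0, 0, -27.7, -0.1614, 0.0063, 0, -1], [0, 0, -28.1, -0.1633, 0.0068, 0, -1], [0, 0, -28.1, -0.1633, 0.0068, 0, -1]]]}}

```text
clock: 41.48
ee_pos: [0.6268, -0.1198, 0.1944]
ee_rot: [-0.119, -3.139, -0.002]
contact_force: [-0.9, 3.6, 5.3]
width: 0.0113
finger_force: 20.0
```

```bash
python3 - <<'E'
from h import *
o=r.get_obs();print(o['clock'],o['ee_pos'],o['width'],o['contact_force'],R.from_rotvec(o['ee_rot']).as_matrix().round(3).tolist())
im,_=grab('scene'); A=cv2.resize(im[180:400,200:480],(700,550)); cv2.imwrite('pics/p7.png',A[:,:,::-1])
E
```

```text
41.4833 [ 0.62679858 -0.11975902  0.19437635] 0.011327683777973968 [-0.89288349  3.63233051  5.30779542] [[-0.997, 0.076, -0.0], [0.076, 0.997, 0.001], [0.0, 0.001, -1.0]]
```

View pics/p7.png

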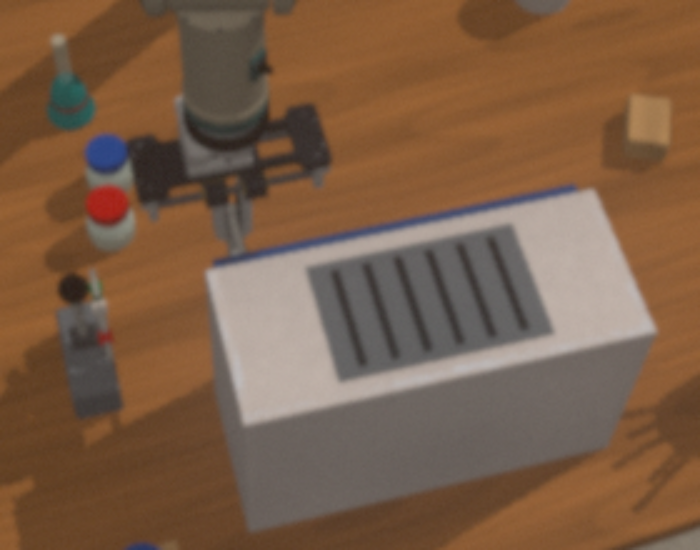

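The door is shut: the handle is back at its starting place, and the blue edge lies flush along the cabinet front. I'll release it and move over the knob.

Emit:
{"method": "drive_tool", "body": {"deltas": [[[0, 0, 0, -0.002, 0, 0, -1], [0, 0, 0, -0.002, 0, 0, -1], [0, 0, 0, -0.002, 0, 0, -0.4], [0, 0, 0, -0.001, 0, 0, 0.1], [0, 0, 0, 0, 0, 0, 0.2], [0, 0, 0, 0, 0, 0, 0.2], [0, 0, 0, 0, 0, -0.03, 0.2], [0, 0, 0, 0, 0, -0.07, 0.2], [0, 0, 0, -0.003, -0.04, -0.07, 0.2], [0, 0, 0, -0.006, -0.08, -0.07, 0.2], [0, 0, 0, -0.009, -0.12, -0.07, 0.2], [0, 0, 0, -0.0113, -0.15, -0.07, 0.2], [0, 0, 0, -0.0113, -0.1616, -0.07, 0.2], [0, 0, 0, -0.0113, -0.1616, -0.07, 0.2], [0, 0, 0, -0.0113, -0.1616, -0.07, 0.2]]]}}

```text
clock: 42.78
ee_pos: [0.6255, -0.2823, 0.2634]
ee_rot: [-0.122, -3.138, -0.002]
contact_force: [1.2, 0.6, -0.5]
width: 0.0567
finger_force: 0.0
```

```bash
python3 - <<'E'
from h import *
print(r.get_obs()['ee_pos']); grab('wrist')
im,W=cloud('wrist');P=W.reshape(-1,3);C=im.reshape(-1,3).astype(int)
m=(P[:,2]>.15)&(P[:,2]<.195)&(C.max(1)<60)&(abs(P[:,0]-.626)<.04)&(abs(P[:,1]+.282)<.03)
q=P[m]; A=np.c_[2*q,np.ones(len(q))]; s=np.linalg.lstsq(A,(q**2).sum(1),rcond=None)[0]; print(len(q),s[:3],np.sqrt(s[3]+s[:3]@s[:3]))
m=(P[:,2]>.17)&(P[:,2]<.228)&(P[:,0]>.58)&(P[:,0]<.65)&(P[:,1]>-.16)&(P[:,1]<-.09)
q=P[m][:,:2]; print('bar',len(q),np.median(q,0) if len(q) else '')
E
```

```text
[ 0.62551425 -0.28230574  0.26338798]
1389 [ 0.62736864 -0.28227735  0.17529814] 0.014539126369174009
bar 1203 [ 0.62292482 -0.1251839 ]
```

Emit:
{"method": "drive_tool", "body": {"deltas": [[[0, 0, 0, -0.001, 0, 0.035, 0.2], [0, 0, 0, -0.001, 0, 0.07, 0.2], [0, 0, 0, -0.001, 0, 0.095, 0.2], [0, 0, 0, -0.001, 0, 0.107, 0.2], [0, 0, 0, -0.001, 0, 0.107, 0], [0, 0, 0, -0.001, 0, 0.107, -0.6], [0, 0, 0, -0.001, 0, 0.107, -1], [0, 0, 0, -0.001, 0, 0.107, -1], [0, 0, 0, -0.001, 0, 0.107, -1], [0, 0, 0, -0.001, 0, 0.107, -1], [0, 0, 0, -0.001, 0, 0.107, -1]]], "force": 10}}

```text
clock: 43.75
ee_pos: [0.6279, -0.2818, 0.159]
ee_rot: [0.12, 3.136, 0.001]
contact_force: [1.0, 3.8, 5.5]
width: 0.0293
finger_force: 10.0
```

Emit:
{"method": "drive_tool", "body": {"deltas": [[[0, 0, 0, 0.01, 0, 0.0005, -1], [0, 0, 0, 0.02, 0, 0.002, -1], [0, 0, 0, 0.03, 0, 0.0046, -1], [0, 0, 0, 0.04, 0, 0.0083, -1], [0, 0, 0, 0.049, 0, 0.0128, -1], [0, 0, 0, 0.057, 0, 0.0178, -1], [0, 0, 0, 0.057, 0, 0.0178, -1], [0, 0, 0, 0.057, 0, 0.0178, -1], [0, 0, 0, 0.057, 0, 0.0178, -1]]]}}

```text
clock: 44.5
ee_pos: [0.5682, -0.2775, 0.1394]
ee_rot: [-0.12, -3.135, -0.003]
contact_force: [-3.4, 4.1, 5.2]
width: 0.0292
finger_force: 10.0
```

Emit:
{"method": "drive_tool", "body": {"deltas": [[[0, 0, 0, 0, 0, 0, -0.3], [0, 0, 0, 0, 0, 0, 0.1], [0, 0, 0, 0, 0, 0, 0.2], [0, 0, 0, 0, 0, 0, 0.2], [0, 0, 0, 0, 0, -0.03, 0.2], [0, 0, 0, 0, 0, -0.07, 0.2], [0, 0, 0, 0, 0, -0.11, 0.2], [0, 0, 0, 0.04, 0, -0.13, 0.2], [0, 0, 0, 0.08, 0, -0.13, 0.2], [0, 0, 0, 0.1, 0, -0.13, 0.2], [0, 0, 0, 0.1, 0, -0.13, 0.2], [0, 0, 0, 0.1, 0, -0.13, 0.2]]]}}

```text
clock: 45.5
ee_pos: [0.4702, -0.2711, 0.27]
ee_rot: [0.122, 3.137, -0.002]
contact_force: [-0.0, 0.1, 0.4]
width: 0.0562
finger_force: 0.0
```

```bash
python3 - <<'E'
from h import *
print(r.get_obs()['ee_pos'])
for n in('scene','side'):
    grab(n);im,W=cloud(n);P=W.reshape(-1,3);C=im.reshape(-1,3).astype(int)
    m=(P[:,2]>.13)&(P[:,2]<.195)&(C.max(1)<60)&(abs(P[:,0]-.6)<.1)&(abs(P[:,1]+.282)<.03)
    q=P[m]; A=np.c_[2*q,np.ones(len(q))]; s=np.linalg.lstsq(A,(q**2).sum(1),rcond=None)[0]; print(n,len(q),np.median(q,0),s[:3],np.sqrt(abs(s[3]+s[:3]@s[:3])))
    m=(P[:,2]>.17)&(P[:,2]<.228)&(P[:,0]>.58)&(P[:,0]<.65)&(P[:,1]>-.16)&(P[:,1]<-.09)
    print('bar',m.sum(),np.median(P[m],0))
im,W=cloud('side'); cv2.imwrite('pics/p8.png',cv2.resize(im[180:420,280:520,::-1],(600,600)))
E
```

```text
[ 0.47018146 -0.27105105  0.26999922]
scene 74 [ 0.57759008 -0.27642336  0.16730165] [ 0.57572236 -0.2762311   0.16599155] 0.009509086037364646
bar 38 [ 0.62981772 -0.1216094   0.19048427]
side 108 [ 0.56887821 -0.28607584  0.16760671] [ 0.56964874 -0.28216163  0.1631387 ] 0.010545922527519548
bar 110 [ 0.62480406 -0.12370147  0.19942177]
```

View pics/p8.png

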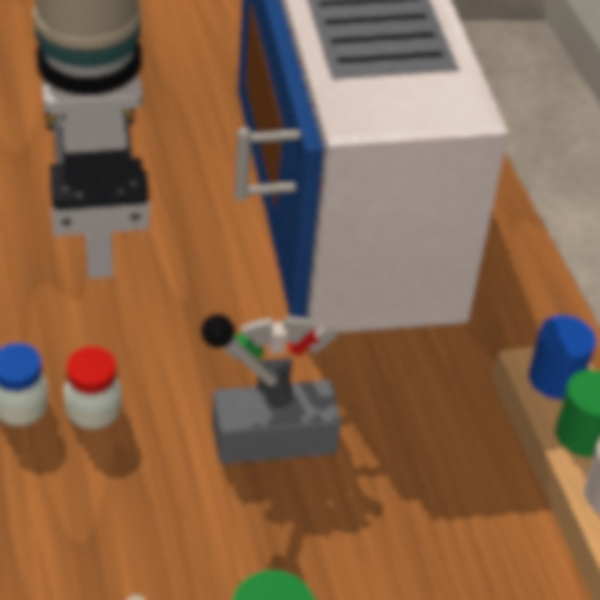

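The lever rod lies along the green mark, with the knob at (218,330) in the crop, about 57 mm from the pivot, which is 1.35 rad. The door is flush and the gripper is clear of everything.

```bash
python3 -c "
from workcell import r
print(r.hand_in())"
```

```text
the job is handed in; nothing more can be done
None
```

I handed the job in at about 46 s on the robot clock: all four silvered bells stood in the trough before I shut the door, the door is shut, and the lever is in the green notch; no verdict came back, and I could not see the bells once the door was closed.

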